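Clear the instrument maker's bench after gluing

TASK

Put away what is lying about after the glue-up: lay both G-clamps flat in the clamp tray, neither on top of the other; lay the sanding block flat in the wide bay and the oilstone flat in the narrow bay of the low abrasives tray; and stand the glue bottle upright in the well of its stand. The stone and the glass bottle are brittle, so set them down rather than dropping them, never let the bottle tip over, and leave the chisel and the brush where they lie.

Things in the scene. Friction and masses are not known exactly. Their poses are not given: they have to be found in the camera images.
- clamp_a: Blue G-clamp lying flat, 112 (x) x 72 (y) x 18 mm, 0.34 kg. Origin: underside, middle of that footprint; z up, x along the steel screw towards its cross handle. Spine (back of the C): 18 mm wide, x -56 to +30, centred on y = -27 mm; grip it at x = -13, y = -27, closing along y, one finger in the throat (35 mm free; screw at y = +22). Jaws run from both spine ends to y = +30 mm.
- clamp_b: The second G-clamp, the same as clamp_a in size, origin and axes; the two are interchangeable.
- glue_bottle: Small round amber glass glue bottle with black cap, standing upright: body 44 mm in diameter up to 45 mm above its underside, then shoulder and neck, 85 mm tall in all. Origin: centre of the underside, z up. 0.14 kg.
- sanding_block: Sanding block: cork block wrapped in grey abrasive paper, 80 (along x) x 46 (y) x 32 mm (z), brown cork showing on top. Origin: centre of the underside. 0.09 kg.
- oilstone: Oilstone: narrow plain dark grey-brown sharpening stone, 100 (along x) x 26 (y) x 24 mm (z). Origin: centre of the underside. 0.16 kg.
- clamp_tray: Fixed open plywood tray for clamps, the largest: outside 152 (x) x 212 (y) x 30 mm high, walls and floor 6 mm thick, 140 x 200 mm inside: room for two clamps side by side, screws along the tray's x, each keeping to its half. Origin: centre of the underside, z up.
- abrasives_tray: Fixed low tray of pale wood, 141 (x) x 134 (y) mm, floor 5 mm thick, with two bays 125 mm long (x) parted by a 6 mm rib. Wide bay: 72 mm, middle at y = +23 mm; narrow bay: 40 mm, middle at y = -39 mm. Rims and rib rise only 8 mm above the floor (13 mm above the bench): fingers pass over them. Origin: centre of the underside, z up.
- bottle_stand: Fixed square wooden block 92 x 92 x 30 mm with a round well in its top, 58 mm in diameter and 22 mm deep (well floor 8 mm above the block's underside): the stand that keeps the glue bottle from being knocked over. Origin: centre of the underside, below the middle of the well, z up.
- chisel: Bystander, to be left alone: bench chisel with turned dark wooden handle, 206 mm long, lying on the bench along its x, blade to +x; up to 27 mm high. Origin: on the bench at the joint of handle and blade.
- brush: Bystander, to be left alone: flat brush about 180 mm long lying along its x, bristles to +x. Origin: underside, near the middle.
Mind the look-alikes: they are no part of the job. What is shaped like the glue_bottle but green is not meant. What is shaped like the clamp_a but green is not meant.

How it is judged:
At the end, for the whole second after the job is handed in: Both clamps flat on the clamp tray's floor, sanding block flat on the wide bay's floor, oilstone flat on the narrow bay's, bottle on the well's floor within 15 mm of its middle; undersides within 4 mm of the floor, tilt under 0.12 rad; all released and at rest (x of clamp_a in the frame of clamp_tray between -0.07 and 0.07 m and y of clamp_a in the frame of clamp_tray between -0.1 and 0.1 m and z of clamp_a in the frame of clamp_tray between 0.003 and 0.01 m and angle between each of clamp_a, clamp_b, sanding_block, oilstone, glue_bottle's own z axis and vertical below 0.12 rad and x of clamp_b in the frame of clamp_tray between -0.07 and 0.07 m and y of clamp_b in the frame of clamp_tray between -0.1 and 0.1 m and z of clamp_b in the frame of clamp_tray between 0.003 and 0.01 m and x of sanding_block in the frame of abrasives_tray between -0.0625 and 0.0625 m and y of sanding_block in the frame of abrasives_tray between -0.013 and 0.059 m and z of sanding_block in the frame of abrasives_tray between 0.002 and 0.009 m and x of oilstone in the frame of abrasives_tray between -0.0625 and 0.0625 m and y of oilstone in the frame of abrasives_tray between -0.059 and -0.019 m and z of oilstone in the frame of abrasives_tray between 0.002 and 0.009 m and x of glue_bottle in the frame of bottle_stand between -0.015 and 0.015 m and y of glue_bottle in the frame of bottle_stand between -0.015 and 0.015 m and z of glue_bottle in the frame of bottle_stand between 0.004 and 0.013 m and linear speed of each of clamp_a, clamp_b, glue_bottle, sanding_block, oilstone below 0.02 m/s and angular speed of each of clamp_a, clamp_b, glue_bottle, sanding_block, oilstone below 0.2 rad/s); the robot touches nothing.
It fails at once if the glue bottle is tipped over (more than about 35 degrees) (angle between glue_bottle's own z axis and vertical above 0.6 rad).
It fails at once if the oilstone is dropped into its tray (arrives faster than 0.65 m/s, as after a fall of more than 20 mm) (horizontal distance between oilstone and abrasives_tray below 0.09 m and z of oilstone in the frame of abrasives_tray below 0.04 m and linear speed of oilstone above 0.65 m/s).
It fails at once if the glass bottle is dropped into its stand (arrives faster than 0.65 m/s, as after a fall of more than 20 mm) (horizontal distance between glue_bottle and bottle_stand below 0.09 m and z of glue_bottle in the frame of bottle_stand below 0.04 m and linear speed of glue_bottle above 0.65 m/s).
It fails at once if the chisel is moved by more than 15 mm (distance of chisel from where it was at the start of the episode above 0.015 m).
It fails at once if the brush is moved by more than 15 mm (distance of brush from where it was at the start of the episode above 0.015 m).
It also fails if it takes over 125 s, if anything falls off the work surface, if the arm or the gripper's body presses on something with over 40 N, if the wrist force passes 120 N, or if a joint passes its speed limit or range.

ROBOT

A 6-joint arm with a two-finger parallel gripper is mounted at the origin on the work surface. World frame = base frame: x ahead of the robot, y to its left, z up, the work surface at z = 0. Lengths are in m, angles in rad, forces in N, time in s.
With the tool pointing down it reaches from about 0.325 to 0.9 m from the base axis. Payload 3.5 kg.
Tool frame: the origin (TCP) lies at the very end of the fingers, on their centre line; the grasp point (between the pads) lies 19 mm behind it; z points along the fingers, y is the line along which they close (so a half turn about z gives the same grasp; the last joint's range is limited). The gripper opens to 85 mm and grips with 20 to 120 N. Pads are 22 mm wide; open, the fingers measure 114 mm over their backs; the gripper's body (76 mm by 85 mm) begins 54 mm behind the grasp point. The pads swing forward as they close: fully open they stand 13 mm farther back than shut.
Start: joints at [-1.321, 0.276, -0.026, 1.268, 0, 1.467], TCP at [0.216, -0.587, 0.231] pointing down, gripper open.
Joint ranges: [-3.12, 3.12], [-0.85, 1.88], [-1.08, 1.24], [-1.95, 2.15], [-1.57, 1.53], [-3.14, 3.14]. Speed limits (rad/s): [2.57, 2.57, 3.14, 3.14, 3.14, 3.14].

INTERFACE

Orientations are given as a rotation vector (axis times angle).
In Python, from plant import env gives the robot as it stands. The module is installed in compiled form; this text tells all that it offers.
- The arm moves only by the tool play_rows, never from a script. Its arguments are lists of equal length, an entry for each row: "xyz": the shift along the tool's x, y, z in cm, a list of three; "dr": the turn, a rotation vector about the tool's x, y, z in rad, a list of three; "hand": the opening, from -1 (shut) to 1 (fully open). A call has 1 to 5 rows; each row shifts and turns the commanded pose from where the row before left it, along the tool's axes as they then stand; what a row does not reach is not made up. A row lasts 1/8 s, in which the tool goes at most 62.5 mm and 10.7 degrees, less where a joint would pass 70% of its speed; a pose out of reach is approached as far as the arm can. A call is refused whole if a number of a shift passes 6.25 or a number of a turn 0.188, either way. A call with a gripper value outside its range is refused whole. The fingers move at their own pace and stop on an object; "squeeze" is the grip in N (left out, the last holds). Time passes only in rows, so rows that do not move let the fingers close. It gives the time, the measured TCP pose, the force, the opening and the grip force at its end, in the units of the state.
- env.get_obs(): the state, without advancing time (a new reading comes with each control period).
- env.snapshot(name): name is "scene" or "top" or "wrist"; returns a dict with "frame" (480x640x3 uint8, blue, green, red), "camera_matrix" (3x3 intrinsics, pixels), "extrinsics" (4x4, takes a point from camera to world coordinates). Camera axes: x right, y down, z forward; pixel columns grow to the right and rows downward; lengths in m; the calibration is good to about 2 mm. A picture is of the moment at which its call begins. There is no depth.
- env.hand_in(): hands the job in; it is judged then, once.
The state is a dict: "t": time; "q": joint angles; "qd": joint speeds; "joint_efforts": joint torques, N m; "tool_pos": TCP position; "eef_rot": TCP orientation; "wrist_force": force on the tool from outside, world axes, zero at the start; "moment": the same for the moment, N m; "grip_width": finger opening in m; "finger_force": force on a finger pad.
Only numpy, scipy, OpenCV 4.12 (cv2) and the standard library are available. Lean on these libraries where they do the work, as an engineer would, in place of code of your own. Each camera call takes 0.05 s, during which the arm holds its last target. There are 200 camera calls.

## Working session

There is one attempt and no reset: what is moved stays moved. The work goes in short steps, Python scripts to look and compute and a tool call to move; the robot and the scene stay as the last step left them, time stands still between calls to the robot, and variables do not carry over. Pictures are saved under pics/ and viewed, at most 14 in all, crops included, and the job is handed in when it is done.

Besides the shell and the picture viewer there is one more tool, called after "Call:" as name(argument=value, ...) on one line, values as JSON. play_rows: Moves the arm, as the interface text tells. Its arguments: {"type":"object","properties":{"xyz":{"type":"array","items":{"type":"array","items":{"type":"number"}}},"dr":{"type":"array","items":{"type":"array","items":{"type":"number"}}},"hand":{"type":"array","items":{"type":"number"}},"squeeze":{"type":"number"}},"required":["xyz","dr","hand"]}

```bash
ls; mkdir -p pics
python3 - <<'E'
from plant import env
import cv2,numpy as np
o=env.get_obs();print({k:np.round(v,3).tolist() for k,v in o.items()})
for n in("scene","top","wrist"):
    s=env.snapshot(n);cv2.imwrite(f"pics/{n}0.png",s["frame"]);print(n,np.round(s["camera_matrix"],1).tolist(),np.round(s["extrinsics"],4).tolist())
E
```

```text
pics
{'t': 0.0, 'q': [-1.321, 0.277, -0.028, 1.268, 0.0, 1.467], 'qd': [0.001, -0.001, 0.0, -0.001, -0.002, 0.002], 'joint_efforts': [0.0, -44.551, 29.52, 0.016, -0.0, -0.0], 'tool_pos': [0.216, -0.586, 0.23], 'eef_rot': [-3.091, -0.551, 0.0], 'wrist_force': [0.861, 0.377, 0.598], 'moment': [0.018, 0.006, -0.076], 'finger_force': 0.0, 'grip_width': 0.085}
scene [[451.5, 0.0, 310.7], [0.0, 451.5, 247.4], [0.0, 0.0, 1.0]] [[-0.5022, 0.4731, -0.7238, 1.1603], [0.8646, 0.2593, -0.4304, 0.414], [-0.016, -0.842, -0.5393, 0.5312], [0.0, 0.0, 0.0, 1.0]]
top [[466.1, 0.0, 327.0], [0.0, 466.1, 237.5], [0.0, 0.0, 1.0]] [[0.0232, -0.9912, 0.1304, 0.3513], [-0.9997, -0.0235, -0.0003, 0.0307], [0.0034, -0.1304, -0.9915, 1.1675], [0.0, 0.0, 0.0, 1.0]]
wrist [[338.7, 0.0, 321.4], [0.0, 338.7, 238.4], [0.0, 0.0, 1.0]] [[0.3447, -0.9011, -0.263, 0.2827], [-0.9387, -0.3319, -0.0929, -0.5611], [-0.0036, 0.2789, -0.9603, 0.3727], [0.0, 0.0, 0.0, 1.0]]
```

View pics/top0.png

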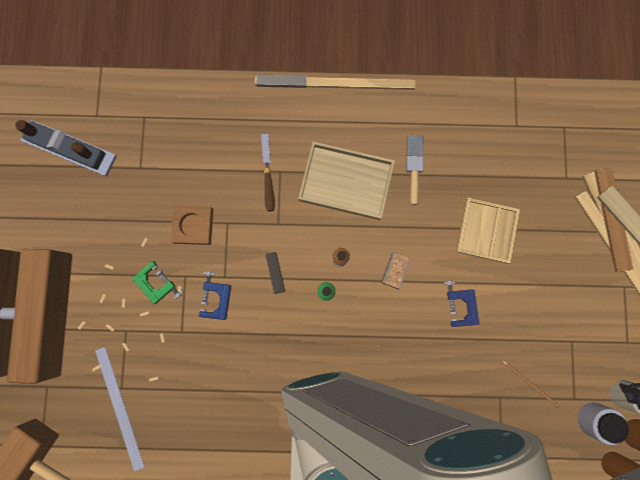

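View pics/scene0.png

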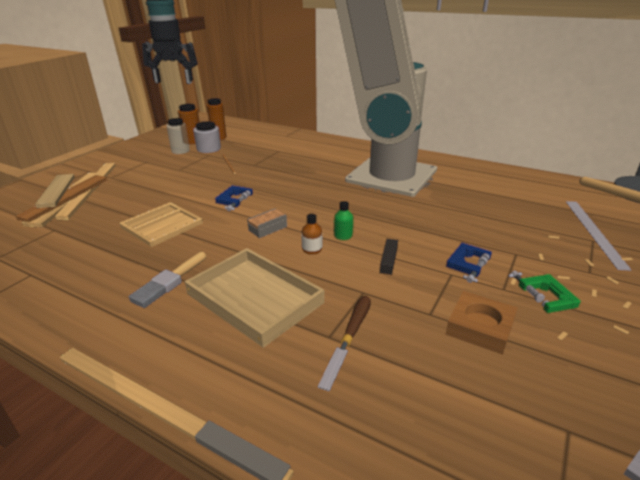

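Candidates (top view): blue clamps (214,297) and (463,305), with green clamp decoy (153,283). Amber bottle at (341,257), green bottle decoy (326,291). Block (396,271), stone (275,272). I choose blue and amber. Clamp tray (347,181), abrasives tray (489,230), stand (192,225), chisel (267,172), brush (415,168).

View pics/wrist0.png

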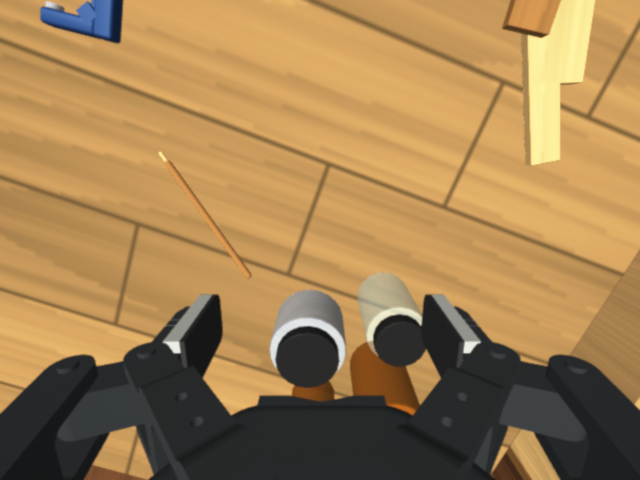

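```bash
cat > h.py <<'E'
from plant import env
import cv2,numpy as np
from scipy.spatial.transform import Rotation as R
def snap(n,name=None):
    s=env.snapshot(n)
    if name: cv2.imwrite(f"pics/{name}.png",s["frame"])
    return s
def ray(s,uv,z):
    K,E=s["camera_matrix"],s["extrinsics"]; uv=np.atleast_2d(uv).astype(float)
    d=np.c_[uv,np.ones(len(uv))]@np.linalg.inv(K).T@E[:3,:3].T; o=E[:3,3]
    return o+d*((z-o[2])/d[:,2])[:,None]
def proj(s,P):
    K,E=s["camera_matrix"],s["extrinsics"]; c=(np.atleast_2d(P)-E[:3,3])@E[:3,:3]
    q=c@K.T; return q[:,:2]/q[:,2:]
def blobs(m,amin=40):
    cs,_=cv2.findContours(m.astype(np.uint8),cv2.RETR_EXTERNAL,cv2.CHAIN_APPROX_NONE)
    return [c for c in cs if cv2.contourArea(c)>amin]
def rect(s,c,z):  # min-area rectangle on plane z: centre, sizes, angle of long side
    p=ray(s,c[:,0],z)[:,:2]; (a,b,t)=cv2.minAreaRect((p*1000).astype(np.float32))
    if b[0]<b[1]: b=b[::-1]; t+=90
    return np.round(np.array(a)/1000,4),np.round(b,1),round((t+90)%180-90,1)
E
python3 - <<'E'
from h import *
s=snap("top"); f=s["frame"]; h=cv2.cvtColor(f,cv2.COLOR_BGR2HSV); H,S,V=[h[...,i].astype(int) for i in range(3)]
for nm,m,z in(("blue",(H>105)&(H<130)&(S>130),.018),("green",(H>45)&(H<85)&(S>130),.018),("dark",(V<85)&(S<110),.024)):
    for c in blobs(m):
        if cv2.contourArea(c)<3000: print(nm,c[:,0].mean(0).round(),cv2.contourArea(c),*rect(s,c,z))
for n,u in(("stand",(195,218,189,246)),):pass
out=np.hstack([cv2.resize(f[y:y+100,x:x+100],(400,400),interpolation=3) for x,y in((298,132),(440,185))])
cv2.imwrite("pics/c1.png",out)
E
```

```text
blue [216. 301.] 422.0 [0.3416 0.3014] [83.4 61.9] -5.3
green [152. 283.] 480.5 [0.382  0.4543] [84.1 63.3] 43.6
dark [627. 476.] 156.5 [-0.0444 -0.6795] [72.4 24.3] -67.9
dark [474. 448.] 2851.5 [ 0.0142 -0.3257] [239.8  80.8] -82.7
dark [613. 428.] 686.0 [ 0.0668 -0.6521] [73. 64.] 64.8
dark [632. 393.] 293.5 [ 0.1417 -0.6963] [60.3 45.2] -3.7
dark [314. 380.] 301.5 [0.1599 0.0542] [124.8  18.5] -75.1
dark [326. 291.] 53.5 [0.3702 0.0285] [21.9 19.4] -88.7
dark [275. 273.] 354.5 [0.4123 0.1553] [98.2 25.6] 15.2
dark [341. 255.] 48.0 [ 0.4592 -0.0064] [19.2 19.2] -43.8
dark [ 81. 149.] 107.0 [0.7111 0.6548] [59.5 34. ] 54.3
dark [ 67. 154.] 179.0 [0.7203 0.7016] [207.4  49.5] 69.5
dark [ 29. 130.] 107.5 [0.7593 0.7935] [39.2 30.1] 53.5
dark [281.  86.] 47.0 [0.8936 0.1583] [129.2   5.4] -88.6
```

Wrist view: blue clamp at (85,15), jars under the fingers, no task fit yet. Moving to a survey pose with yaw 0.

Call:
play_rows(xyz=[[0,0,-6],[0,0,-6],[1.3,-6,0],[1.3,-6,0],[1.3,-6,0]], dr=[[0,0,0.176],[0,0,0.176],[0,0,0],[0,0,0],[0,0,0]], hand=[1,1,1,1,1])

```text
t: 0.82
tool_pos: [0.255, -0.4048, 0.3513]
eef_rot: [3.142, 0.0, 0.001]
wrist_force: [0.9, 0.3, 0.1]
grip_width: 0.0853
finger_force: 0.0
```

Call:
play_rows(xyz=[[1.3,-6,0],[1.3,-6,0],[1.3,-6,0],[1.3,-6,0],[1.3,-6,0]], dr=[[0,0,0],[0,0,0],[0,0,0],[0,0,0],[0,0,0]], hand=[1,1,1,1,1])

```text
t: 1.45
tool_pos: [0.3194, -0.1046, 0.3514]
eef_rot: [3.141, -0.0, 0.002]
wrist_force: [1.0, -0.3, -0.0]
grip_width: 0.0853
finger_force: 0.0
```

Call:
play_rows(xyz=[[1.3,-6,0],[1.3,-6,0],[0,0,0]], dr=[[0,0,0],[0,0,0],[0,0,0]], hand=[1,1,1])

```text
t: 1.82
tool_pos: [0.3452, 0.0179, 0.3513]
eef_rot: [-3.141, -0.019, -0.0]
wrist_force: [-0.8, -0.2, -0.6]
grip_width: 0.0852
finger_force: 0.0
```

Run:
```python
from h import *
s=snap("wrist","w1"); print(s["extrinsics"].round(3).tolist()); o=env.get_obs(); print(o["tool_pos"],o["eef_rot"],o["t"])
```

```text
[[0.011, -0.96, -0.279, 0.416], [-1.0, -0.011, -0.001, 0.019], [-0.002, 0.279, -0.96, 0.494], [0.0, 0.0, 0.0, 1.0]]
[0.34519851 0.01575981 0.351214  ] [ 3.14119496e+00  1.23075610e-02 -3.58917114e-04] 1.875
```

View pics/w1.png

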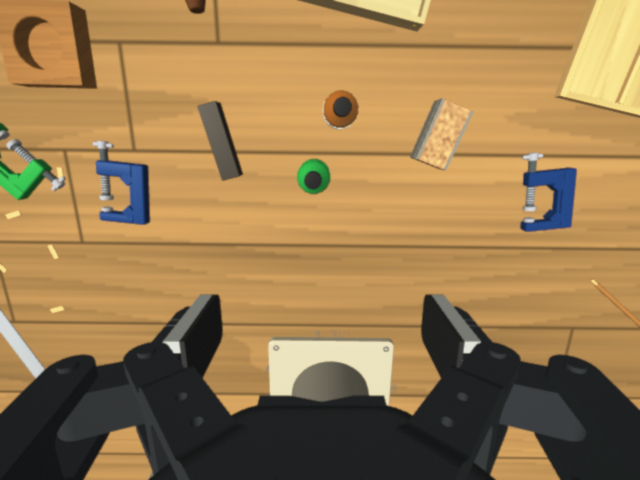

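w1 shows: left clamp (123,190), green clamp (25,165), stand (45,45), stone (220,140), amber bottle (341,110) chosen, green bottle (314,178), block (441,133), right clamp (550,198). Moving forward to see the trays.

Call:
play_rows(xyz=[[6,0,0],[6,0,0],[6,0,0],[0,0,0],[0,0,0]], dr=[[0,0,0],[0,0,0],[0,0,0],[0,0,0],[0,0,0]], hand=[1,1,1,1,1])

```text
t: 2.5
tool_pos: [0.5249, 0.0118, 0.3507]
eef_rot: [3.141, -0.004, -0.004]
wrist_force: [-0.9, -0.8, -0.3]
grip_width: 0.0857
finger_force: 0.0
```

Run:
```python
from h import *
import pickle
s=snap("wrist","w2"); pickle.dump(s,open("w2.pkl","wb")); o=env.get_obs(); print(o["tool_pos"],o["t"])
```

```text
[0.52454607 0.01221005 0.35126782] 2.55
```

View pics/w2.png

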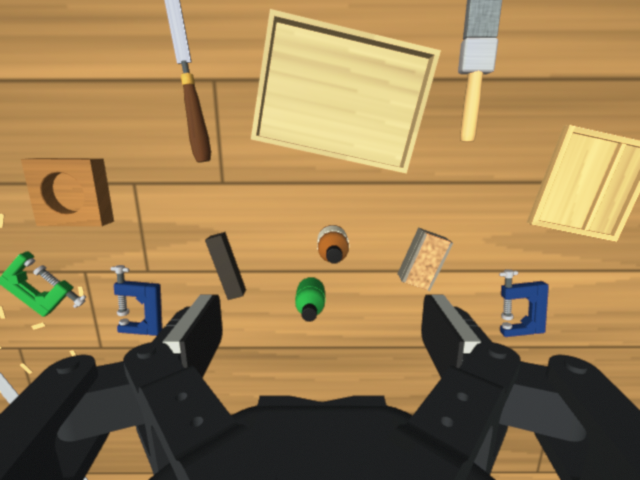

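w2: clamp tray rim corners (272,10),(440,50),(408,172),(251,140); abrasives tray left corners (571,126),(530,221),(617,241) with rib right of middle; stand top (23,159)-(101,225); all targets identified. Measuring now.

Run:
```python
from h import *
import pickle
w2=pickle.load(open("w2.pkl","rb")); w1={"frame":cv2.imread("pics/w1.png"),"camera_matrix":w2["camera_matrix"],"extrinsics":np.array([[0.011,-0.96,-0.279,0.416],[-1,-0.011,-0.001,0.019],[-0.002,0.279,-0.96,0.494],[0,0,0,1]])}
t=snap("top")
def quad(s,uv,z,n):
    g=cv2.cvtColor(s["frame"],cv2.COLOR_BGR2GRAY); c=cv2.cornerSubPix(g,np.float32(uv).reshape(-1,1,2),(3,3),(-1,-1),(3,50,.01))[:,0]
    p=ray(s,c,z)[:,:2]; e=np.diff(p,axis=0,append=p[:1])
    print(n,c.round(1).tolist(),"pts",p.round(4).tolist(),"ctr",p.mean(0).round(4),"len",np.hypot(*e.T).round(3),"ang",np.degrees(np.arctan2(e[:,1],e[:,0])).round(1))
quad(w2,[(272,10),(440,50),(408,172),(251,140)],.03,"ctray w2")
quad(t,[(313,143),(394,159),(383,218),(299,201)],.03,"ctray top")
quad(w2,[(571,126),(530,221),(617,241)],.013,"atray w2")
quad(t,[(467,198),(519,208),(511,263),(458,250)],.013,"atray top")
quad(w2,[(23,159),(91,158),(101,225),(35,225)],.03,"stand w2")
quad(t,[(174,207),(212,207),(211,245),(172,244)],.03,"stand top")
for n,s in(("w1",w1),("w2",w2),("top",t)):
    h=cv2.cvtColor(s["frame"],cv2.COLOR_BGR2HSV); H,S,V=[h[...,i].astype(int) for i in range(3)]
    for nm,m,z in(("blue",(H>105)&(H<130)&(S>130),.018),("dark",(V<90)&(S<130),.024)):
        for c in blobs(m):
            r=rect(s,c,z)
            if r[1][0]<130 and r[1][1]<90 and .3<r[0][0]<.55 and abs(r[0][1])<.42: print(n,nm,c[:,0].mean(0).round(),*r)
    # block: grain of cork+grey: low-sat or speckled; print patch colours
    b={"w1":(441,133),"w2":(426,258),"top":(396,271)}[n]; print("cork",h[b[1],b[0]],"wood",h[b[1],b[0]+45])
im=w1["frame"]; a=cv2.resize(im[90:180,400:490],(400,400),interpolation=3); b=cv2.resize(im[80:170,296:386],(400,400),interpolation=3)
cv2.imwrite("pics/c2.png",np.hstack([a,b]))
```

```text
ctray w2 [[269.6000061035156, 8.5], [440.5, 50.0], [405.8999938964844, 173.0], [250.39999389648438, 138.6999969482422]] pts [[0.7454, 0.0739], [0.7005, -0.1334], [0.5522, -0.101], [0.5972, 0.1059]] ctr [ 0.6488 -0.0136] len [0.212 0.152 0.212 0.152] ang [-102.2  167.7   77.7  -12.2]
ctray top [[313.0, 143.0], [392.6000061035156, 157.10000610351562], [383.0, 218.0], [299.0, 201.0]] pts [[0.741, 0.0713], [0.709, -0.1302], [0.5529, -0.1072], [0.5908, 0.102]] ctr [ 0.6484 -0.016 ] len [0.204 0.158 0.213 0.153] ang [-99.  171.6  79.7 -11.6]
atray w2 [[569.5, 124.19999694824219], [530.0, 221.0], [616.2000122070312, 241.1999969482422]] pts [[0.6144, -0.3203], [0.4811, -0.2901], [0.45, -0.4226]] ctr [ 0.5152 -0.3443] len [0.137 0.136 0.194] ang [ 167.2 -103.2   31.9]
atray top [[467.5, 197.3000030517578], [518.5999755859375, 209.0], [509.79998779296875, 262.6000061035156], [457.3999938964844, 251.3000030517578]] pts [[0.6141, -0.3225], [0.5872, -0.451], [0.451, -0.425], [0.4762, -0.2951]] ctr [ 0.5321 -0.3734] len [0.131 0.139 0.132 0.141] ang [-101.8  169.2   79.   -11.2]
stand w2 [[23.0, 1
[... 582 characters left out ...]
w1 blue [125. 192.] [0.3417 0.2993] [83.7 67.8] -5.5
w1 dark [313. 180.] [0.3629 0.0317] [21.8 20.7] 0.6
w1 dark [228. 144.] [0.4135 0.1437] [97.5 25.5] 2.2
w1 dark [342. 106.] [ 0.4586 -0.0063] [21.9 20.8] 1.2
cork [ 17 124 227] wood [ 17 141 214]
w2 blue [525. 309.] [ 0.3414 -0.3008] [88. 68.] 7.1
w2 blue [140. 308.] [0.3446 0.2995] [87.6 66.8] -5.8
w2 dark [309. 312.] [0.3406 0.0328] [27.5 21.7] -0.4
w2 dark [334. 254.] [ 0.4349 -0.0052] [24.8 20.5] 0.1
w2 dark [226. 265.] [0.4163 0.1543] [100.6  31.2] 14.9
cork [ 16 126 222] wood [ 17 141 212]
top blue [216. 301.] [0.3415 0.3014] [83.1 61.9] -5.3
top dark [270. 260.] [0.4419 0.1729] [45.8 18.7] -11.0
cork [ 13 108 166] wood [ 15 112 144]
```

View pics/c2.png

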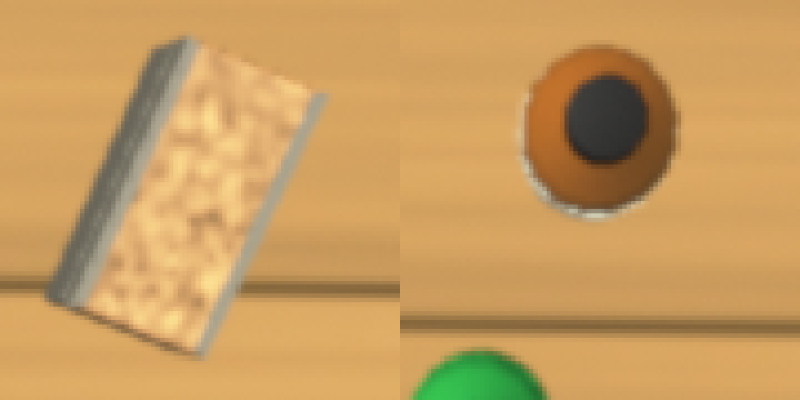

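Crop confirms: amber bottle with white label at body, cap centre crop (607,118), and the cork-topped block with top corners at (190,38),(325,95),(203,355),(80,303) in the crop.

Run:
```python
from h import *
import pickle
w2=pickle.load(open("w2.pkl","rb")); w1=dict(w2,frame=cv2.imread("pics/w1.png"),extrinsics=np.array([[0.011,-0.96,-0.279,0.416],[-1,-0.011,-0.001,0.019],[-0.002,0.279,-0.96,0.494],[0,0,0,1]]))
t=snap("top")
p=ray(w1,np.array([(190,38),(325,95),(203,355),(80,303)])/4.444+[400,90],.032)[:,:2]
print("block",p.mean(0),cv2.minAreaRect((p*1000).astype(np.float32)))
for n,s in(("w1",w1),("w2",w2),("top",t)):
    f=s["frame"].astype(int); V=f.max(2); h=cv2.cvtColor(s["frame"],cv2.COLOR_BGR2HSV).astype(int)
    for z,P in((.085,(.45,-.005,.085)),):
        u=proj(s,[P])[0]; yy,xx=np.mgrid[:480,:640]; near=np.hypot(xx-u[0],yy-u[1])<22
        for c in blobs((V<70)&near,20): print(n,"cap",c[:,0].mean(0).round(1),*rect(s,c,.085))
    u=proj(s,[(.415,.154,.02)])[0]; m=(V<100)&(np.hypot(xx-u[0],yy-u[1])<55)
    for c in blobs(m,100): print(n,"stone",u.round(),cv2.boundingRect(c),*rect(s,c,.024),*rect(s,c,.012))
    gm=(h[...,1]<75)&(np.hypot(*np.array([xx,yy]).transpose(1,2,0).__sub__(proj(s,[(.435,-.12,.02)])[0]).transpose(2,0,1))<50)
    for c in blobs(gm,30): print(n,"grey",c[:,0].mean(0).round(),*rect(s,c,.032))
```

```text
block [ 0.42376613 -0.1406947 ] ((423.75830078125, -140.17559814453125), (43.177757263183594, 78.77888488769531), 70.09013366699219)
w1 cap [342.  106.9] [ 0.452 -0.003] [19.1 18.1] 1.2
w1 stone [222. 140.] (214, 102, 28, 77) [0.4133 0.153 ] [96.8 28.9] 13.1 [0.4132 0.1564] [99.3 29.7] 13.1
w1 grey [458. 140.] [ 0.4173 -0.1586] [77.8  3.7] -19.8
w1 grey [427. 128.] [ 0.4318 -0.1167] [79.  11.6] -20.0
w2 cap [333.7 253.9] [ 0.456  -0.0029] [21.5 17.9] 0.1
w2 stone [227. 266.] (199, 295, 23, 26) [0.3486 0.186 ] [42.6 33. ] -0.3 [0.3422 0.1904] [43.7 33.8] -0.3
w2 stone [227. 266.] (206, 232, 40, 67) [0.4163 0.1541] [101.4  31.6] 14.8 [0.4117 0.1578] [104.   32.4] 14.8
w2 grey [431. 297.] [ 0.3701 -0.1502] [20.8  7.4] -69.4
w2 grey [440. 266.] [ 0.4179 -0.1587] [76.1  3.7] -19.9
w2 grey [412. 254.] [ 0.4354 -0.116 ] [81.2 14.9] -20.4
top grey [404. 274.] [ 0.4169 -0.1591] [76.7  5.4] -18.3
top grey [370. 265.] [ 0.4406 -0.0641] [239.5 134.3] -7.4
```

Call:
play_rows(xyz=[[-3.6,0.8,4],[-3.6,0.7,4],[0,0,5.5],[0,0,5.5],[0,0,5]], dr=[[0,0,0],[0,0,0],[0,0,0],[0,0,0],[0,0,0]], hand=[1,1,1,1,1])

```text
t: 3.28
tool_pos: [0.4525, -0.0015, 0.1107]
eef_rot: [3.141, 0.001, 0.004]
wrist_force: [0.3, 0.1, -0.6]
grip_width: 0.0854
finger_force: 0.0
```

Call:
play_rows(xyz=[[0,0,0],[0,0,0]], dr=[[0,0,0],[0,0,0]], hand=[1,1])

```text
t: 3.52
tool_pos: [0.4546, -0.0016, 0.1134]
eef_rot: [3.141, 0.001, 0.005]
wrist_force: [0.4, 1.8, 0.3]
grip_width: 0.0852
finger_force: 0.0
```

Run:
```python
from h import *
s=snap("wrist","w3"); o=env.get_obs(); print(o["tool_pos"],o["eef_rot"],o["t"])
print("tcp line",proj(s,[o["tool_pos"],(.453,-.003,.0),(.453,-.003,.085)]).round())
```

```text
[ 0.45557005 -0.00169388  0.11407604] [3.14080238e+00 1.18173484e-03 7.81424178e-03] 3.575
tcp line [[323. 299.]
 [324. 237.]
 [325. 279.]]
```

View pics/w3.png

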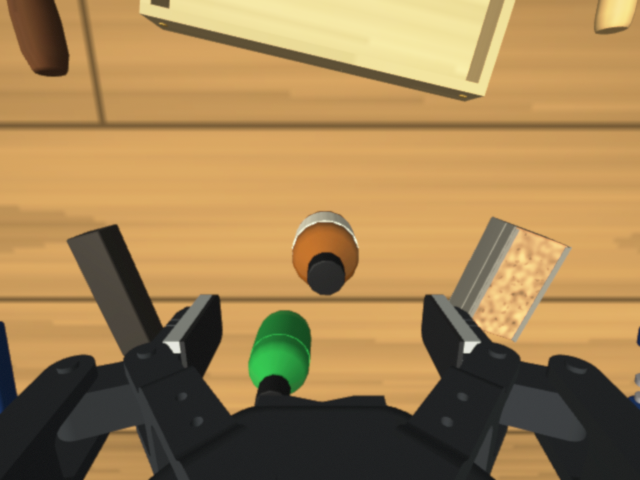

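w3: bottle cap at (325,275), centred between the fingers; green bottle well behind at (280,350). Descend and grip.

Call:
play_rows(xyz=[[0,0,4],[0,0,3.5],[0,0,1.9],[0,0,0],[0,0,0]], dr=[[0,0,0],[0,0,0],[0,0,0],[0,0,0],[0,0,0]], hand=[1,1,1,1,1], squeeze=35)

```text
t: 4.2
tool_pos: [0.4559, -0.0016, 0.0194]
eef_rot: [3.141, 0.001, 0.007]
wrist_force: [0.9, 0.6, 0.2]
grip_width: 0.0857
finger_force: 0.0
```

Call:
play_rows(xyz=[[0,0,0],[0,0,0],[0,0,0],[0,0,0],[0,0,0]], dr=[[0,0,0],[0,0,0],[0,0,0],[0,0,0],[0,0,0]], hand=[0.3,0.1,-0.1,-0.3,-0.3])

```text
t: 4.82
tool_pos: [0.4543, -0.0015, 0.0182]
eef_rot: [3.141, 0.001, 0.002]
wrist_force: [-1.0, -0.3, 5.3]
grip_width: 0.0429
finger_force: 35.8
```

Call:
play_rows(xyz=[[0,0,0],[0,0,0],[0,0,0]], dr=[[0,0,0],[0,0,0],[0,0,0]], hand=[-0.3,-0.3,-0.3])

```text
t: 5.2
tool_pos: [0.4543, -0.0016, 0.0182]
eef_rot: [3.141, 0.001, 0.002]
wrist_force: [-0.8, 0.1, 5.7]
grip_width: 0.0426
finger_force: 35.8
```

Call:
play_rows(xyz=[[0,0,-2],[0,0,-5],[0,-3,-5],[0,-5.8,0],[0,-5.8,0]], dr=[[0,0,0],[0,0,0],[0,0,0],[0,0,0],[0,0,0]], hand=[-0.3,-0.3,-0.3,-0.3,-0.3])

```text
t: 5.82
tool_pos: [0.4544, 0.1022, 0.1387]
eef_rot: [-3.105, -0.095, 0.0]
wrist_force: [-0.0, -0.9, -0.7]
grip_width: 0.0428
finger_force: 36.3
```

Call:
play_rows(xyz=[[0,-5.8,0],[0,-5.8,0],[0,-5.8,0],[0,-4.9,0],[0,0,0]], dr=[[0,0,0],[0,0,0],[0,0,0],[0,0,0],[0,0,0]], hand=[-0.3,-0.3,-0.3,-0.3,-0.3])

```text
t: 6.45
tool_pos: [0.4468, 0.2031, 0.1536]
eef_rot: [-2.998, -0.331, 0.024]
wrist_force: [0.4, -0.5, -0.4]
grip_width: 0.0429
finger_force: 36.3
```

Call:
play_rows(xyz=[[0,0,0],[0,0,0]], dr=[[0,0,0],[0,0,0]], hand=[-0.3,-0.3])

```text
t: 6.7
tool_pos: [0.4467, 0.2017, 0.1531]
eef_rot: [-2.999, -0.327, 0.025]
wrist_force: [0.3, 0.4, -0.6]
grip_width: 0.0428
finger_force: 36.3
```

Run:
```python
from h import *
import pickle
s=snap("wrist","w4"); pickle.dump(s,open("w4.pkl","wb")); o=env.get_obs(); print(o["tool_pos"],o["eef_rot"],o["t"],o["grip_width"])
print(proj(s,[(.526,.367,.03),(.526,.367,.008)]).round())
```

```text
[0.44676042 0.20167648 0.15310467] [-2.99877014 -0.32682364  0.02492603] 6.75 0.043188115130498764
[[156.  83.]
 [171.  87.]]
```

View pics/w4.png

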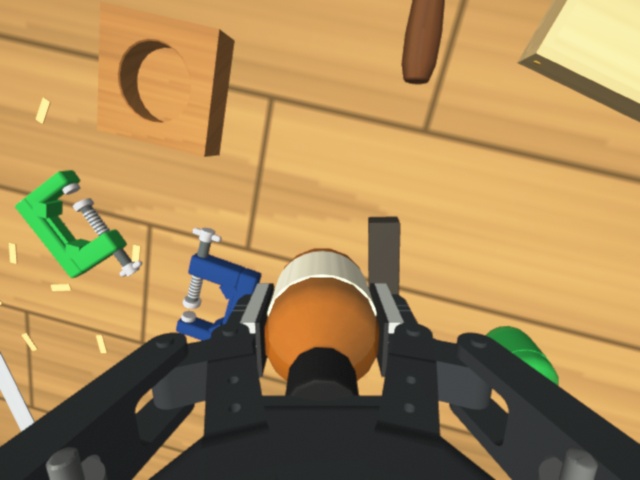

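Run:
```python
from h import *
o=env.get_obs(); print(o["q"].round(3),R.from_rotvec(o["eef_rot"]).as_matrix().round(3))
```

```text
[ 0.216  0.089 -0.432  1.053  0.126  3.141] [[ 0.976  0.214 -0.03 ]
 [ 0.216 -0.969  0.122]
 [-0.003 -0.126 -0.992]]
```

w4: stand well rim spans about (119..190, 40..123); tool had hit the last joint's end stop (q6=3.14) and yawed. I'll use larger yaws here and the half-turn for the rest.

```bash
cat >> h.py <<'E'
def goal(x,y,z,deg):
    o=env.get_obs(); A=R.from_rotvec(o["eef_rot"]); a=np.radians(deg); c,s=np.cos(a),np.sin(a)
    B=R.from_matrix([[c,s,0],[s,-c,0],[0,0,-1]]); r=(A.inv()*B).as_rotvec(); d=np.array([x,y,z])-o["tool_pos"]
    n=max(1,int(np.ceil(np.abs(r).max()/.18))); cm=B.inv().apply(d)*100
    print("at",o["tool_pos"].round(4),"turn first",r.round(3),"rows",n,(r/n).round(3),"then shift cm",cm.round(2),"q6 after",round(np.pi+np.arctan2(y,x)-a,2))
E
python3 - <<'E'
from h import *
import pickle
s=pickle.load(open("w4.pkl","rb")); print(ray(s,[(154.5,81.5)],.03))
goal(.5255,.3665,.14,60)
E
```

```text
[[0.52679872 0.3679549  0.03      ]]
at [0.4468 0.2017 0.1531] turn first [-0.12  -0.05  -0.829] rows 5 [-0.024 -0.01  -0.166] then shift cm [18.21 -1.42  1.31] q6 after 2.7
```

Call:
play_rows(xyz=[[0,0,0],[0,0,0],[0,0,0],[0,0,0],[0,0,0]], dr=[[-0.024,-0.01,-0.166],[-0.024,-0.01,-0.166],[-0.024,-0.01,-0.166],[-0.024,-0.01,-0.166],[-0.024,-0.01,-0.166]], hand=[-0.3,-0.3,-0.3,-0.3,-0.3])

```text
t: 7.38
tool_pos: [0.447, 0.2018, 0.1532]
eef_rot: [2.715, 1.579, 0.0]
wrist_force: [0.1, -0.4, -1.2]
grip_width: 0.0428
finger_force: 36.3
```

Call:
play_rows(xyz=[[4.5,-0.35,0],[4.5,-0.35,0],[4.5,-0.35,0],[4.5,-0.35,0],[0,0,0]], dr=[[0,0,0],[0,0,0],[0,0,0],[0,0,0],[0,0,0]], hand=[-0.3,-0.3,-0.3,-0.3,-0.3])

```text
t: 8.0
tool_pos: [0.5261, 0.3675, 0.153]
eef_rot: [-2.718, -1.576, -0.003]
wrist_force: [0.5, -1.1, -0.3]
grip_width: 0.0429
finger_force: 36.3
```

Call:
play_rows(xyz=[[0,0,0],[0,0,0]], dr=[[0,0,0],[0,0,0]], hand=[-0.3,-0.3])

```text
t: 8.25
tool_pos: [0.5238, 0.364, 0.1531]
eef_rot: [2.72, 1.572, -0.002]
wrist_force: [-0.4, 0.7, -1.4]
grip_width: 0.0429
finger_force: 36.3
```

Run:
```python
from h import *
goal(.526,.367,.06,60)
goal(.526,.367,.06,60)
```

```text
at [0.5238 0.364  0.1531] turn first [-0.     0.001  0.001] rows 1 [-0.     0.001  0.001] then shift cm [0.37 0.04 9.31] q6 after 2.7
at [0.5238 0.364  0.1531] turn first [-0.     0.001  0.001] rows 1 [-0.     0.001  0.001] then shift cm [0.37 0.04 9.31] q6 after 2.7
```

Call:
play_rows(xyz=[[0.4,0,3],[0,0,3],[0,0,3],[0,0,0],[0,0,0]], dr=[[0,0,0],[0,0,0],[0,0,0],[0,0,0],[0,0,0]], hand=[-0.3,-0.3,-0.3,-0.3,-0.3])

```text
t: 8.88
tool_pos: [0.527, 0.3686, 0.0646]
eef_rot: [2.72, 1.573, 0.003]
wrist_force: [-0.1, 1.1, -1.0]
grip_width: 0.0429
finger_force: 36.2
```

Run:
```python
from h import *
goal(.526,.367,.03,60)
w=snap("wrist"); c=snap("scene"); u=proj(c,[(.526,.367,.03)])[0].astype(int)
y,x=max(u[1]-75,0),min(u[0]-50,540)
a=cv2.resize(c["frame"][y:y+100,x:x+100],(400,400),interpolation=3)
cv2.imwrite("pics/c3.png",np.hstack([a,cv2.resize(w["frame"][:,80:560],(400,400))]))
```

```text
at [0.527  0.3686 0.0646] turn first [ 0.001 -0.001  0.001] rows 1 [ 0.001 -0.001  0.001] then shift cm [-0.19 -0.01  3.46] q6 after 2.7
```

View pics/c3.png

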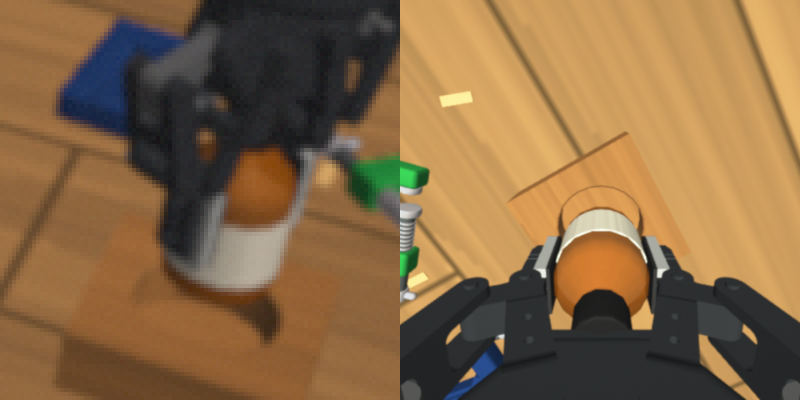

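The bottle hangs centred over the well (well rim at (600,205) in the right panel, bottle at (600,260)). Lower it.

Call:
play_rows(xyz=[[-0.1,0,1.2],[0,0,1.2],[0,0,0.8],[0,0,0],[0,0,0]], dr=[[0,0,0],[0,0,0],[0,0,0],[0,0,0],[0,0,0]], hand=[-0.3,-0.3,-0.3,-0.3,-0.3])

```text
t: 9.6
tool_pos: [0.5261, 0.368, 0.0313]
eef_rot: [2.719, 1.574, 0.0]
wrist_force: [0.4, -0.4, -0.8]
grip_width: 0.0429
finger_force: 36.3
```

Run:
```python
from h import *
goal(.526,.367,.029,60); print(env.get_obs()["wrist_force"])
```

```text
at [0.5261 0.368  0.0313] turn first [ 0.    -0.     0.002] rows 1 [ 0.    -0.     0.002] then shift cm [-0.09  0.04  0.23] q6 after 2.7
[ 0.36331923 -0.35651581 -0.78195286]
```

Down another 3 mm, then release gently and rise.

Call:
play_rows(xyz=[[0,0,0.3],[0,0,0],[0,0,0],[0,0,0],[0,0,0]], dr=[[0,0,0],[0,0,0],[0,0,0],[0,0,0],[0,0,0]], hand=[-0.3,-0.3,0.1,0.15,0.2])

```text
t: 10.22
tool_pos: [0.5262, 0.368, 0.0287]
eef_rot: [2.719, 1.573, 0.001]
wrist_force: [0.2, -0.0, 0.7]
grip_width: 0.0516
finger_force: 0.0
```

Call:
play_rows(xyz=[[0,0,0],[0,0,0],[0,0,-1],[0,0,-4],[0,0,-5]], dr=[[0,0,0],[0,0,0],[0,0,0],[0,0,0],[0,0,0]], hand=[0.6,1,1,1,1])

```text
t: 10.85
tool_pos: [0.525, 0.3673, 0.1287]
eef_rot: [2.719, 1.573, -0.004]
wrist_force: [0.5, 0.6, 0.3]
grip_width: 0.0857
finger_force: 0.0
```

Call:
play_rows(xyz=[[0,0,-5],[0,0,-4],[0,0,0],[0,0,0],[0,0,0]], dr=[[0,0,0],[0,0,0],[0,0,-0.185],[0,0,-0.185],[0,0,-0.185]], hand=[1,1,1,1,1])

```text
t: 11.48
tool_pos: [0.526, 0.3679, 0.2195]
eef_rot: [2.177, 2.264, 0.002]
wrist_force: [0.7, -0.5, -0.9]
grip_width: 0.0854
finger_force: 0.0
```

Call:
play_rows(xyz=[[0,0,0],[0,0,0],[0,0,0],[0,0,0],[0,0,0]], dr=[[0,0,-0.185],[0,0,-0.185],[0,0,-0.185],[0,0,-0.185],[0,0,-0.185]], hand=[1,1,1,0,0])

```text
t: 12.1
tool_pos: [0.5259, 0.3679, 0.2192]
eef_rot: [0.938, 2.998, 0.001]
wrist_force: [0.6, 0.5, 0.4]
grip_width: 0.0514
finger_force: 0.0
```

Call:
play_rows(xyz=[[0,0,0],[0,0,0],[0,0,0],[0,0,0],[0,0,0]], dr=[[0,0,-0.185],[0,0,-0.185],[0,0,-0.17],[0,0,0],[0,0,0]], hand=[0,0,0,0,-0.15])

```text
t: 12.72
tool_pos: [0.526, 0.3679, 0.2188]
eef_rot: [0.118, 3.139, 0.001]
wrist_force: [-0.4, 0.2, -0.0]
grip_width: 0.036
finger_force: 0.0
```

Run:
```python
from h import *
s=snap("wrist"); c=snap("scene","s5"); u=proj(c,[(.526,.367,.03)])[0].astype(int); x=min(u[0]-50,540)
cv2.imwrite("pics/c4.png",np.hstack([cv2.resize(c["frame"][u[1]-60:u[1]+40,x:x+100],(300,400),interpolation=3),cv2.resize(s["frame"],(500,400))]))
# stone from top view again
goal(.3397,.276,.10,174.4); goal(.4125,.1545,.10,194.5); print(env.get_obs()["t"])
```

```text
at [0.5259 0.3679 0.2186] turn first [0.    0.    0.024] rows 1 [0.    0.    0.024] then shift cm [ 17.64 -10.96  11.86] q6 after 0.78
at [0.5259 0.3679 0.2186] turn first [ 0.     0.001 -0.327] rows 2 [ 0.     0.    -0.163] then shift cm [ 16.33 -17.82  11.86] q6 after 0.11
12.825
```

View pics/c4.png

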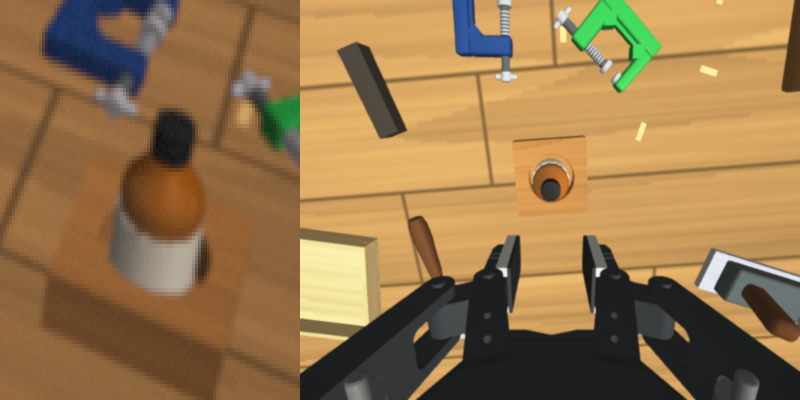

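Bottle stands upright in the well (left panel (160,210); right panel (550,180)). Next the left blue clamp; approach partway and remeasure.

Call:
play_rows(xyz=[[4.4,-4,0],[4.4,-4,0],[0,-3,0],[0,0,0],[0,0,0]], dr=[[0,0,0.024],[0,0,0],[0,0,0],[0,0,0],[0,0,0]], hand=[-0.15,-0.15,-0.15,-0.15,-0.15])

```text
t: 13.45
tool_pos: [0.4293, 0.2663, 0.2188]
eef_rot: [0.153, 3.136, 0.002]
wrist_force: [0.2, -0.8, 0.6]
grip_width: 0.036
finger_force: 0.0
```

```bash
cat >> h.py <<'E'
def blue(s,z=.018):
    h=cv2.cvtColor(s["frame"],cv2.COLOR_BGR2HSV).astype(int)
    for c in blobs((h[...,0]>105)&(h[...,0]<130)&(h[...,1]>130),300): 
        r=rect(s,c,z); print("blue",c[:,0].mean(0).round(),cv2.boundingRect(c),*r)
        if abs(r[2])<45:
            a=np.radians(r[2]); print("  grip",(r[0]+.024*np.array([np.sin(a),-np.cos(a)])).round(4))
E
python3 - <<'E'
from h import *
blue(snap("wrist","w5")); goal(.3397,.276,.10,174.4)
E
```

```text
blue [345. 115.] (317, 70, 68, 93) [0.3413 0.3031] [82.9 62.2] -5.8
  grip [0.3389 0.2792]
at [0.4294 0.2665 0.2187] turn first [0.001 0.001 0.001] rows 1 [0.001 0.001 0.001] then shift cm [ 9.02  0.07 11.87] q6 after 0.78
```

Call:
play_rows(xyz=[[4.6,0.2,3],[4.5,0.15,4],[0,0,5],[0,0,4],[0,0,0]], dr=[[0,0,0],[0,0,0],[0,0,0],[0,0,0],[0,0,0]], hand=[-0.15,-0.15,-0.15,-0.15,-0.15])

```text
t: 14.12
tool_pos: [0.3358, 0.2771, 0.0557]
eef_rot: [-0.15, -3.132, 0.006]
wrist_force: [0.4, 0.3, -1.0]
grip_width: 0.0365
finger_force: 0.0
```

Run:
```python
from h import *
goal(.339,.279,.003,174.4); s=snap("wrist","w6"); blue(s)
```

```text
at [0.3358 0.2771 0.0557] turn first [-0.004 -0.006  0.002] rows 1 [-0.004 -0.006  0.002] then shift cm [-0.3   0.22  5.27] q6 after 0.79
blue [352. 253.] (310, 197, 118, 140) [0.3388 0.3027] [84.2 63.4] -5.5
  grip [0.3365 0.2788]
```

View pics/w6.png

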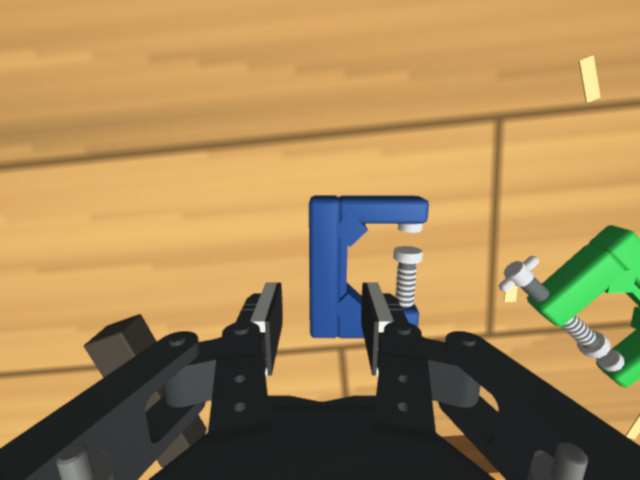

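w6: spine at px x≈327 between fingers at 270/375, right finger aimed into the throat. Descend.

Call:
play_rows(xyz=[[-0.1,0.1,2.5],[0,0,2],[0,0,0.4],[0,0,0],[0,0,0]], dr=[[0,0,0],[0,0,0],[0,0,0],[0,0,0],[0,0,0]], hand=[-0.15,-0.15,-0.15,-0.15,-0.15], squeeze=50)

```text
t: 14.8
tool_pos: [0.3408, 0.2797, 0.0106]
eef_rot: [0.151, 3.135, 0.003]
wrist_force: [-0.4, -0.1, 0.0]
grip_width: 0.0364
finger_force: 0.0
```

Run:
```python
from h import *
goal(.339,.279,.003,174.4); print(env.get_obs()["wrist_force"])
```

```text
at [0.3408 0.2797 0.0106] turn first [0.002 0.002 0.001] rows 1 [0.002 0.002 0.001] then shift cm [ 0.17 -0.09  0.76] q6 after 0.79
[-0.41053875 -0.07170137  0.00464527]
```

Call:
play_rows(xyz=[[0,0,0.6],[0,0,0],[0,0,0],[0,0,0],[0,0,0]], dr=[[0,0,0],[0,0,0],[0,0,0],[0,0,0],[0,0,0]], hand=[-0.15,-0.15,-0.5,-0.8,-0.8])

```text
t: 15.42
tool_pos: [0.3396, 0.2789, 0.0035]
eef_rot: [0.151, 3.137, 0.0]
wrist_force: [-0.3, -0.1, 2.8]
grip_width: 0.0167
finger_force: 51.1
```

Call:
play_rows(xyz=[[0,0,0],[0,0,0]], dr=[[0,0,0],[0,0,0]], hand=[-0.8,-0.8])

```text
t: 15.68
tool_pos: [0.3396, 0.2789, 0.0035]
eef_rot: [0.151, 3.137, 0.0]
wrist_force: [-1.3, -0.9, 3.9]
grip_width: 0.0164
finger_force: 51.3
```

Call:
play_rows(xyz=[[0,0,-2],[0,0,-3],[0,0,-4],[0,0,-3],[0,0,0]], dr=[[0,0,0],[0,0,0],[0,0,0],[0,0,0],[0,0,0]], hand=[-0.8,-0.8,-0.8,-0.8,-0.8])

```text
t: 16.3
tool_pos: [0.3411, 0.2799, 0.1248]
eef_rot: [0.151, 3.134, 0.004]
wrist_force: [0.6, -0.2, -3.7]
grip_width: 0.0171
finger_force: 50.4
```

Run:
```python
from h import *
goal(.6418,.0155,.12,167.8); blue(snap("wrist","w7"),.13)
```

```text
at [0.3411 0.2799 0.1248] turn first [0.003 0.004 0.117] rows 1 [0.003 0.004 0.117] then shift cm [-34.98 -19.49   0.48] q6 after 0.24
blue [356. 278.] (300, 207, 165, 187) [0.3453 0.3053] [91.9 68.9] -5.6
  grip [0.343  0.2814]
```

Call:
play_rows(xyz=[[0,0,0],[-5,-2.8,0],[-5,-2.8,0],[-5,-2.8,0],[-5,-2.8,0]], dr=[[0,0,0.117],[0,0,0],[0,0,0],[0,0,0],[0,0,0]], hand=[-0.8,-0.8,-0.8,-0.8,-0.8])

```text
t: 16.98
tool_pos: [0.5104, 0.1255, 0.1203]
eef_rot: [-0.334, -3.119, 0.001]
wrist_force: [0.1, 1.5, -3.0]
grip_width: 0.0167
finger_force: 50.5
```

Call:
play_rows(xyz=[[-5,-2.8,0],[-5,-2.8,0],[-5,-2.7,0],[0,0,0],[0,0,0]], dr=[[0,0,0],[0,0,0],[0,0,0],[0,0,0],[0,0,0]], hand=[-0.8,-0.8,-0.8,-0.8,-0.8])

```text
t: 17.6
tool_pos: [0.638, 0.0142, 0.1202]
eef_rot: [-0.335, -3.118, -0.0]
wrist_force: [-0.5, 0.5, -3.3]
grip_width: 0.0167
finger_force: 50.4
```

Run:
```python
from h import *
goal(.6418,.0155,.011,167.8)
```

```text
at [0.638  0.0142 0.1202] turn first [-0.    -0.006 -0.001] rows 1 [-0.    -0.006 -0.001] then shift cm [-0.34  0.21 10.92] q6 after 0.24
```

Call:
play_rows(xyz=[[-0.3,0.2,3],[0,0,3],[0,0,2.5],[0,0,0.5],[0,0,0]], dr=[[0,0,0],[0,0,0],[0,0,0],[0,0,0],[0,0,0]], hand=[-0.8,-0.8,-0.8,-0.8,-0.8])

```text
t: 18.23
tool_pos: [0.6425, 0.0163, 0.033]
eef_rot: [-0.333, -3.123, -0.0]
wrist_force: [0.8, 0.3, -2.7]
grip_width: 0.0168
finger_force: 50.5
```

Call:
play_rows(xyz=[[0,0,0],[0,0,0]], dr=[[0,0,0],[0,0,0]], hand=[-0.8,-0.8])

```text
t: 18.48
tool_pos: [0.6447, 0.0155, 0.0348]
eef_rot: [0.334, 3.121, 0.0]
wrist_force: [0.7, -0.2, -2.9]
grip_width: 0.0169
finger_force: 50.5
```

Run:
```python
from h import *
goal(.6418,.0155,.011,167.8); s=snap("wrist","w8"); snap("top","t8")
blue(s,.035)
```

```text
at [0.6447 0.0155 0.0348] turn first [ 0.     0.003 -0.   ] rows 1 [ 0.     0.003 -0.   ] then shift cm [ 0.28 -0.06  2.38] q6 after 0.24
blue [357. 278.] (300, 207, 165, 186) [0.6541 0.0406] [94.5 71.3] -12.3
  grip [0.649  0.0172]
```

View pics/w8.png

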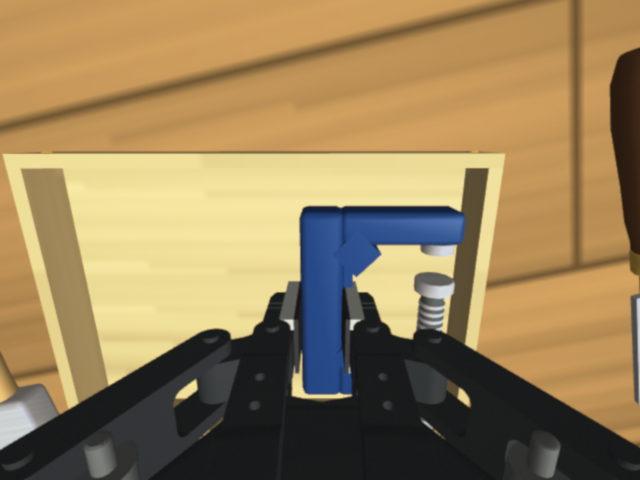

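w8: clamp parallel to tray walls, jaw tip (463,225) inside the wall's inner face (465–488), room at the front edge (row 165 vs 207). Lower.

Call:
play_rows(xyz=[[0.2,-0.1,1],[0,0,0.9],[0,0,0],[0,0,0],[0,0,0]], dr=[[0,0,0],[0,0,0],[0,0,0],[0,0,0],[0,0,0]], hand=[-0.8,-0.8,-0.8,-0.8,-0.8])

```text
t: 19.2
tool_pos: [0.6419, 0.0149, 0.0147]
eef_rot: [0.335, 3.123, 0.0]
wrist_force: [0.6, 0.5, -2.6]
grip_width: 0.0165
finger_force: 50.4
```

Run:
```python
from h import *
goal(.6418,.0155,.010,167.8); print(env.get_obs()["wrist_force"])
```

```text
at [0.6419 0.0149 0.0147] turn first [ 0.     0.001 -0.001] rows 1 [ 0.     0.001 -0.001] then shift cm [0.02 0.06 0.47] q6 after 0.24
[ 0.60614558  0.54403756 -2.6136519 ]
```

Lower 4 mm more, release to ~28 mm, rise. Then on to the right clamp (the half-turn stays).

Call:
play_rows(xyz=[[0,0,0.4],[0,0,0],[0,0,0],[0,0,0],[0,0,0]], dr=[[0,0,0],[0,0,0],[0,0,0],[0,0,0],[0,0,0]], hand=[-0.8,-0.8,-0.4,-0.35,-0.35])

```text
t: 19.82
tool_pos: [0.642, 0.0149, 0.0109]
eef_rot: [0.334, 3.122, 0.0]
wrist_force: [0.3, 0.4, -0.3]
grip_width: 0.0277
finger_force: 0.0
```

Call:
play_rows(xyz=[[0,0,0],[0,0,-2],[0,0,-4],[0,0,-4],[0,0,-5]], dr=[[0,0,0],[0,0,0],[0,0,0],[0,0,0],[0,0,0]], hand=[-0.35,-0.35,-0.35,-0.15,-0.15])

```text
t: 20.45
tool_pos: [0.6409, 0.015, 0.1625]
eef_rot: [-0.335, -3.124, -0.0]
wrist_force: [0.6, -1.0, 0.3]
grip_width: 0.0356
finger_force: 0.0
```

Run:
```python
from h import *
goal(.4425,-.313,.2,187); t=snap("top"); blue(t); blue(t,.024)
```

```text
at [0.6409 0.015  0.1625] turn first [ 0.    -0.    -0.336] rows 2 [ 0.    -0.    -0.168] then shift cm [ 23.69 -30.13  -3.75] q6 after -0.74
```

Call:
play_rows(xyz=[[0,0,-2],[0,0,-1.8],[3.4,-4.3,0],[3.4,-4.3,0],[3.4,-4.3,0]], dr=[[0,0,-0.168],[0,0,-0.168],[0,0,0],[0,0,0],[0,0,0]], hand=[-0.15,-0.15,-0.15,-0.15,-0.15])

```text
t: 21.12
tool_pos: [0.5555, -0.1268, 0.2]
eef_rot: [-0.193, 3.133, -0.002]
wrist_force: [-0.4, -0.4, 0.5]
grip_width: 0.0364
finger_force: 0.0
```

Call:
play_rows(xyz=[[3.4,-4.3,0],[3.4,-4.3,0],[3.4,-4.3,0],[3.4,-4.3,0],[0,0,0]], dr=[[0,0,0],[0,0,0],[0,0,0],[0,0,0],[0,0,0]], hand=[-0.15,-0.15,-0.15,-0.15,-0.15])

```text
t: 21.75
tool_pos: [0.4406, -0.3161, 0.1998]
eef_rot: [-0.184, 3.135, -0.003]
wrist_force: [-0.6, 0.2, 0.8]
grip_width: 0.0363
finger_force: 0.0
```

Call:
play_rows(xyz=[[0,0,0],[0,0,0]], dr=[[0,0,0],[0,0,0]], hand=[-0.15,-0.15])

```text
t: 22.0
tool_pos: [0.4426, -0.3119, 0.1987]
eef_rot: [-0.195, 3.135, -0.0]
wrist_force: [-0.0, -0.3, -0.3]
grip_width: 0.0367
finger_force: 0.0
```

Run:
```python
from h import *
s=snap("wrist","w9"); blue(s); print("top"); blue(snap("top")); goal(.343,-.324,.06,187)
```

```text
blue [606. 397.] (572, 379, 68, 34) [0.6202 0.0429] [80.4 38.5] 77.6
blue [337.  99.] (306, 50, 74, 101) [ 0.3379 -0.3063] [82.9 63.1] 6.6
  grip [ 0.3407 -0.3301]
top
at [ 0.4426 -0.3119  0.1985] turn first [0.    0.    0.002] rows 1 [0.    0.    0.002] then shift cm [1.003e+01 1.000e-02 1.385e+01] q6 after -0.88
```

Call:
play_rows(xyz=[[5.1,-0.2,3],[5.1,-0.2,3],[0,0,4],[0,0,3.8],[0,0,0]], dr=[[0,0,0],[0,0,0],[0,0,0],[0,0,0],[0,0,0]], hand=[-0.15,-0.15,-0.15,-0.15,-0.15])

```text
t: 22.72
tool_pos: [0.3395, -0.3262, 0.0578]
eef_rot: [0.194, -3.132, -0.009]
wrist_force: [0.3, 0.7, 0.2]
grip_width: 0.0362
finger_force: 0.0
```

Call:
play_rows(xyz=[[0,0,0],[0,0,0]], dr=[[0,0,0],[0,0,0]], hand=[-0.15,-0.15])

```text
t: 22.98
tool_pos: [0.3428, -0.3306, 0.0622]
eef_rot: [-0.193, 3.133, -0.005]
wrist_force: [0.1, 0.4, -0.9]
grip_width: 0.0363
finger_force: 0.0
```

Run:
```python
from h import *
s=snap("wrist","w10"); blue(s); goal(.341,-.3285,.003,187)
```

```text
blue [348. 242.] (308, 186, 115, 138) [ 0.336  -0.3071] [84.9 63.1] 6.4
  grip [ 0.3387 -0.331 ]
at [ 0.3426 -0.3306  0.062 ] turn first [-0.003  0.002  0.001] rows 1 [-0.003  0.002  0.001] then shift cm [0.14 0.23 5.9 ] q6 after -0.89
```

Call:
play_rows(xyz=[[0.25,0.05,2.5],[0,0,2],[0,0,0.9],[0,0,0],[0,0,0]], dr=[[0,0,0],[0,0,0],[0,0,0],[0,0,0],[0,0,0]], hand=[-0.15,-0.15,-0.15,-0.15,-0.15])

```text
t: 23.65
tool_pos: [0.3394, -0.3299, 0.0072]
eef_rot: [-0.193, 3.134, -0.002]
wrist_force: [-0.5, -0.4, -0.6]
grip_width: 0.036
finger_force: 0.0
```

Run:
```python
from h import *
goal(.3395,-.3297,.0035,187); print(env.get_obs()["wrist_force"])
```

```text
at [ 0.3394 -0.3299  0.0072] turn first [-0.001  0.001  0.001] rows 1 [-0.001  0.001  0.001] then shift cm [-0.01  0.02  0.37] q6 after -0.89
[-0.47407194 -0.40808565 -0.57046878]
```

Call:
play_rows(xyz=[[0,0,0.35],[0,0,0],[0,0,0],[0,0,0],[0,0,0]], dr=[[0,0,0],[0,0,0],[0,0,0],[0,0,0],[0,0,0]], hand=[-0.15,-0.15,-0.5,-0.8,-0.8])

```text
t: 24.28
tool_pos: [0.339, -0.3298, 0.0032]
eef_rot: [-0.192, 3.135, -0.002]
wrist_force: [-1.2, -0.6, 3.5]
grip_width: 0.017
finger_force: 50.6
```

Call:
play_rows(xyz=[[0,0,0],[0,0,0],[0,0,-2],[0,0,-3],[0,0,-4]], dr=[[0,0,0],[0,0,0],[0,0,0],[0,0,0],[0,0,0]], hand=[-0.8,-0.8,-0.8,-0.8,-0.8])

```text
t: 24.9
tool_pos: [0.337, -0.3266, 0.0913]
eef_rot: [0.192, -3.133, -0.009]
wrist_force: [-0.2, -0.5, -3.9]
grip_width: 0.0166
finger_force: 49.8
```

Call:
play_rows(xyz=[[0,0,-3],[0,0,0],[0,0,0]], dr=[[0,0,0.168],[0,0,0.167],[0,0,0]], hand=[-0.8,-0.8,-0.8])

```text
t: 25.28
tool_pos: [0.338, -0.3279, 0.1218]
eef_rot: [-0.33, -3.123, -0.004]
wrist_force: [-0.3, 0.6, -3.6]
grip_width: 0.0169
finger_force: 49.8
```

Run:
```python
from h import *
goal(.6211,-.0803,.12,167.8); print(env.get_obs()["wrist_force"],env.get_obs()["grip_width"])
s=snap("top"); blue(s); blue(s,.024)
```

```text
at [ 0.338  -0.3279  0.1218] turn first [ 0.002 -0.001  0.003] rows 1 [ 0.002 -0.001  0.003] then shift cm [-22.44  30.18   0.18] q6 after 0.08
[-0.32969595  0.64963597 -3.56068508] 0.016928022716677708
```

Call:
play_rows(xyz=[[-3.2,4.3,0],[-3.2,4.3,0],[-3.2,4.3,0],[-3.2,4.3,0],[-3.2,4.3,0]], dr=[[0,0,0],[0,0,0],[0,0,0],[0,0,0],[0,0,0]], hand=[-0.8,-0.8,-0.8,-0.8,-0.8])

```text
t: 25.95
tool_pos: [0.5403, -0.1508, 0.1211]
eef_rot: [-0.328, -3.121, -0.001]
wrist_force: [1.0, -1.4, -2.6]
grip_width: 0.0164
finger_force: 50.0
```

Call:
play_rows(xyz=[[-3.2,4.3,0],[-3.2,4.3,0],[0,0,0],[0,0,0],[0,0,0]], dr=[[0,0,0],[0,0,0],[0,0,0],[0,0,0],[0,0,0]], hand=[-0.8,-0.8,-0.8,-0.8,-0.8])

```text
t: 26.58
tool_pos: [0.6194, -0.0827, 0.1218]
eef_rot: [-0.333, -3.121, -0.0]
wrist_force: [-0.0, 0.2, -2.6]
grip_width: 0.0167
finger_force: 50.2
```

Run:
```python
from h import *
goal(.6211,-.0803,.035,167.8); s=snap("wrist","w11"); blue(s,.024); print(proj(s,[(.6488,-.0136,.03)]))
```

```text
at [ 0.6194 -0.0827  0.1218] turn first [-0.    -0.002  0.   ] rows 1 [-0.    -0.002  0.   ] then shift cm [-0.11  0.27  8.68] q6 after 0.08
blue [407. 263.] (300, 181, 240, 219) [ 0.6822 -0.025 ] [184.9 171. ] -12.3
  grip [ 0.6771 -0.0484]
[[420.87101062 260.66679955]]
```

Call:
play_rows(xyz=[[-0.1,0.8,2],[0,0,3],[0,0,3],[0,0,0.6],[0,0,0]], dr=[[0,0,0],[0,0,0],[0,0,0],[0,0,0],[0,0,0]], hand=[-0.8,-0.8,-0.8,-0.8,-0.8])

```text
t: 27.25
tool_pos: [0.6233, -0.0744, 0.0362]
eef_rot: [-0.333, -3.123, -0.001]
wrist_force: [0.3, 0.2, -2.8]
grip_width: 0.0167
finger_force: 50.2
```

Call:
play_rows(xyz=[[0,0,0],[0,0,0]], dr=[[0,0,0],[0,0,0]], hand=[-0.8,-0.8])

```text
t: 27.5
tool_pos: [0.6251, -0.0748, 0.0383]
eef_rot: [0.333, 3.121, -0.0]
wrist_force: [-0.6, 0.7, -2.8]
grip_width: 0.0166
finger_force: 50.2
```

Run:
```python
from h import *
goal(.6222,-.0754,.010,167.8); s=snap("wrist","w12")
h=cv2.cvtColor(s["frame"],cv2.COLOR_BGR2HSV).astype(int)
for c in blobs((h[...,0]>105)&(h[...,0]<130)&(h[...,1]>130),300): print(cv2.boundingRect(c))
```

```text
at [ 0.6251 -0.0748  0.0383] turn first [0.    0.003 0.001] rows 1 [0.    0.003 0.001] then shift cm [ 0.27 -0.12  2.83] q6 after 0.09
(300, 213, 164, 187)
(466, 190, 168, 161)
```

View pics/w12.png

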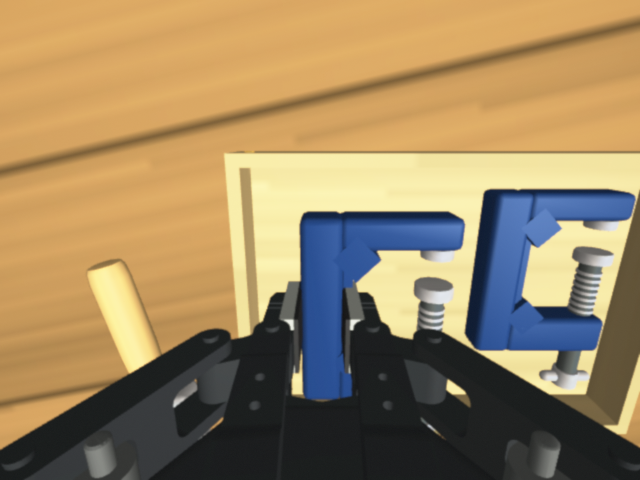

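w12: first clamp lies flat in the tray at (550,270); second hangs clear at (380,230) with ~50 px to the left wall; brush handle (110,270) well clear. Lower and release.

Call:
play_rows(xyz=[[0.2,-0.1,1.2],[0,0,1],[0,0,0],[0,0,0],[0,0,0]], dr=[[0,0,0],[0,0,0],[0,0,0],[0,0,0],[0,0,0]], hand=[-0.8,-0.8,-0.8,-0.8,-0.8])

```text
t: 28.18
tool_pos: [0.6221, -0.0752, 0.0152]
eef_rot: [0.333, 3.123, 0.0]
wrist_force: [-0.4, -1.5, -3.1]
grip_width: 0.0165
finger_force: 50.2
```

Run:
```python
from h import *
goal(.6222,-.0754,.010,167.8); print(env.get_obs()["wrist_force"])
```

```text
at [ 0.6221 -0.0752  0.0152] turn first [0.    0.001 0.001] rows 1 [0.    0.001 0.001] then shift cm [-0.01 -0.02  0.52] q6 after 0.09
[-0.3887029  -1.47380459 -3.06091242]
```

Call:
play_rows(xyz=[[0,0,0.4],[0,0,0],[0,0,0],[0,0,0],[0,0,0]], dr=[[0,0,0],[0,0,0],[0,0,0],[0,0,0],[0,0,0]], hand=[-0.8,-0.8,-0.4,-0.4,-0.4])

```text
t: 28.8
tool_pos: [0.6223, -0.0752, 0.0115]
eef_rot: [0.333, 3.122, 0.0]
wrist_force: [0.3, 0.5, 0.1]
grip_width: 0.0257
finger_force: 0.0
```

Call:
play_rows(xyz=[[0,0,0],[0,0,-2],[0,0,-4],[0,0,-4],[0,0,-4]], dr=[[0,0,0],[0,0,0],[0,0,0],[0,0,0],[0,0,0.136]], hand=[-0.4,-0.4,-0.4,0.5,0.5])

```text
t: 29.42
tool_pos: [0.6215, -0.075, 0.1521]
eef_rot: [0.55, 3.093, 0.0]
wrist_force: [0.3, -0.4, -0.3]
grip_width: 0.0606
finger_force: 0.0
```

Call:
play_rows(xyz=[[0,0,0],[0,0,0]], dr=[[0,0,0],[0,0,0]], hand=[0.5,0.5])

```text
t: 29.68
tool_pos: [0.6213, -0.075, 0.1506]
eef_rot: [-0.544, -3.094, -0.0]
wrist_force: [0.2, -0.0, -0.9]
grip_width: 0.0638
finger_force: 0.0
```

Run:
```python
from h import *
goal(.4245,-.139,.08,160)
```

```text
at [ 0.6213 -0.075   0.1506] turn first [ 0.    -0.     0.001] rows 1 [ 0.    -0.     0.001] then shift cm [ 16.31 -12.74   7.06] q6 after 0.03
```

Call:
play_rows(xyz=[[4.1,-3.2,0],[4.1,-3.2,0],[4.1,-3.2,1],[4,-3.1,3],[0,0,3]], dr=[[0,0,0],[0,0,0],[0,0,0],[0,0,0],[0,0,0]], hand=[0.5,0.5,0.5,0.5,0.5])

```text
t: 30.3
tool_pos: [0.4195, -0.1377, 0.078]
eef_rot: [-0.547, -3.088, -0.002]
wrist_force: [0.9, -0.0, -0.3]
grip_width: 0.0639
finger_force: 0.0
```

Call:
play_rows(xyz=[[0,0,0],[0,0,0],[0,0,0]], dr=[[0,0,0],[0,0,0],[0,0,0]], hand=[0.5,0.5,0.5])

```text
t: 30.68
tool_pos: [0.4267, -0.1393, 0.0819]
eef_rot: [0.543, 3.092, -0.001]
wrist_force: [0.0, -0.0, 1.0]
grip_width: 0.0643
finger_force: 0.0
```

Run:
```python
from h import *
goal(.4245,-.139,.012,160); s=snap("wrist","w13")
print(proj(s,[(.4245+a*.9397-b*-.342,-.139-a*.342+b*.9397,.032) for a,b in((-.04,-.023),(-.04,.023))]).round())
h=cv2.cvtColor(s["frame"],cv2.COLOR_BGR2HSV).astype(int); m=(h[...,1]<80)&(h[...,2]>90); m[300:]=0
for c in blobs(m,60): print("grey",cv2.boundingRect(c),*rect(s,c,.032))
```

```text
at [ 0.4267 -0.1393  0.0819] turn first [-0.     0.003  0.001] rows 1 [-0.     0.003  0.001] then shift cm [ 0.22 -0.05  6.99] q6 after 0.03
[[279. 192.]
 [360. 192.]]
grey (403, 288, 17, 12) [ 0.4655 -0.0936] [12.1  5.5] 14.6
grey (224, 288, 17, 12) [ 0.4276 -0.1977] [12.1  5.5] -54.5
grey (348, 191, 10, 109) [ 0.4245 -0.1183] [67.4  4.2] -20.1
grey (279, 191, 11, 109) [ 0.4107 -0.1563] [67.4  4.2] -19.9
```

Block edges seen at columns 279 and 358, as predicted. Descend and grip.

Call:
play_rows(xyz=[[0.2,-0.1,2.5],[0,0,2.5],[0,0,1.7],[0,0,0],[0,0,0]], dr=[[0,0,0],[0,0,0],[0,0,0],[0,0,0],[0,0,0]], hand=[0.5,0.5,0.5,0.5,0.5], squeeze=35)

```text
t: 31.35
tool_pos: [0.424, -0.1395, 0.0147]
eef_rot: [0.544, 3.092, -0.001]
wrist_force: [0.3, -0.2, 0.4]
grip_width: 0.0643
finger_force: 0.0
```

Call:
play_rows(xyz=[[0,0,0.2],[0,0,0],[0,0,0],[0,0,0],[0,0,0]], dr=[[0,0,0],[0,0,0],[0,0,0],[0,0,0],[0,0,0]], hand=[0.5,0.2,0,-0.2,-0.2])

```text
t: 31.98
tool_pos: [0.4234, -0.1393, 0.0125]
eef_rot: [0.544, 3.093, -0.0]
wrist_force: [-0.7, 0.0, 6.2]
grip_width: 0.0444
finger_force: 36.1
```

Call:
play_rows(xyz=[[0,0,0],[0,0,-2],[0,0,-4],[0,0,-4],[0,0,0]], dr=[[0,0,0],[0,0,0],[0,0,0],[0,0,0],[0,0,0]], hand=[-0.2,-0.2,-0.2,-0.2,-0.2])

```text
t: 32.6
tool_pos: [0.4256, -0.1404, 0.1148]
eef_rot: [0.543, 3.087, -0.003]
wrist_force: [0.6, -0.1, -0.9]
grip_width: 0.0449
finger_force: 36.5
```

Run:
```python
from h import *
goal(.5374,-.3476,.11,167.5)
```

```text
at [ 0.4256 -0.1404  0.1148] turn first [-0.001  0.007 -0.13 ] rows 1 [-0.001  0.007 -0.13 ] then shift cm [-15.4  -17.81   0.48] q6 after -0.36
```

Call:
play_rows(xyz=[[0,0,0],[-3.85,-4.45,0],[-3.85,-4.45,0],[-3.85,-4.45,0],[-3.85,-4.45,0]], dr=[[0,0,-0.13],[0,0,0],[0,0,0],[0,0,0],[0,0,0]], hand=[-0.2,-0.2,-0.2,-0.2,-0.2])

```text
t: 33.22
tool_pos: [0.5343, -0.3471, 0.1095]
eef_rot: [-0.342, -3.121, -0.003]
wrist_force: [-0.4, -0.6, -0.6]
grip_width: 0.0451
finger_force: 36.4
```

Call:
play_rows(xyz=[[0,0,0],[0,0,2.5],[0,0,2.5],[0,0,0],[0,0,0]], dr=[[0,0,0],[0,0,0],[0,0,0],[0,0,0],[0,0,0]], hand=[-0.2,-0.2,-0.2,-0.2,-0.2])

```text
t: 33.85
tool_pos: [0.5343, -0.3455, 0.0618]
eef_rot: [-0.342, -3.123, -0.001]
wrist_force: [0.0, -0.7, 0.0]
grip_width: 0.0445
finger_force: 36.5
```

Run:
```python
from h import *
goal(.5374,-.3476,.0185,167.5); s=snap("wrist","w14")
ex,ey=np.array((.9763,-.2164,0)),np.array((.2164,.9763,0)); c=np.array((.532,-.372,.013))
# rim corners near robot and rib ends, predicted pixels
print(proj(s,[c-.0705*ex-.067*ey,c-.0705*ex+.067*ey,c-.0705*ex-.016*ey,c+.0705*ex-.067*ey]).round(1).tolist())
g=cv2.cvtColor(s["frame"],cv2.COLOR_BGR2GRAY)
f=s["frame"]; cv2.imwrite("pics/w14g.png",f)
h=cv2.cvtColor(f,cv2.COLOR_BGR2HSV).astype(int)
for p in [(320,60),(250,150),(250,200)]: print(p,h[p[1],p[0]])
# pale wood mask
m=(h[...,1]<115)&(h[...,2]>180); m[300:]=0
for b in blobs(m,500): print(cv2.boundingRect(b),cv2.approxPolyDP(b,6,True)[:,0].tolist())
```

```text
at [ 0.5343 -0.3455  0.0618] turn first [ 0.001 -0.     0.   ] rows 1 [ 0.001 -0.     0.   ] then shift cm [-0.35 -0.14  4.33] q6 after -0.36
[[148.6, 147.5], [394.5, 147.3], [242.3, 147.4], [179.0, 368.5]]
(320, 60) [ 17 141 206]
(250, 150) [ 21 121 232]
(250, 200) [ 19 132 186]
(184, 167, 27, 133) [[184, 167], [200, 298], [203, 278], [210, 299]]
(237, 166, 18, 128) [[237, 166], [250, 293], [245, 166]]
(212, 166, 33, 130) [[213, 166], [238, 295], [244, 285], [227, 166]]
(250, 162, 123, 121) [[372, 162], [250, 165], [261, 282], [269, 216], [371, 214]]
(149, 148, 241, 152) [[389, 148], [149, 153], [171, 299], [180, 292], [162, 163], [376, 159], [383, 283]]
```

Tray rim seen at row 148, columns 149–390, matching prediction within ~1 mm. Lower the block.

Call:
play_rows(xyz=[[-0.3,-0.1,1.5],[0,0,1.5],[0,0,1],[0,0,0],[0,0,0]], dr=[[0,0,0],[0,0,0],[0,0,0],[0,0,0],[0,0,0]], hand=[-0.2,-0.2,-0.2,-0.2,-0.2])

```text
t: 34.52
tool_pos: [0.5375, -0.3479, 0.0219]
eef_rot: [0.342, 3.123, 0.0]
wrist_force: [-0.6, 0.2, -0.3]
grip_width: 0.0447
finger_force: 36.5
```

Call:
play_rows(xyz=[[0,0,0],[0,0,0]], dr=[[0,0,0],[0,0,0]], hand=[-0.2,-0.2])

```text
t: 34.78
tool_pos: [0.5377, -0.3481, 0.0224]
eef_rot: [0.342, 3.122, -0.001]
wrist_force: [-0.4, -0.4, -0.9]
grip_width: 0.0447
finger_force: 36.5
```

Call:
play_rows(xyz=[[0,0,0.4],[0,0,0],[0,0,0],[0,0,0],[0,0,0]], dr=[[0,0,0],[0,0,0],[0,0,0],[0,0,0],[0,0,0]], hand=[-0.2,-0.2,0.2,0.3,0.3])

```text
t: 35.4
tool_pos: [0.5374, -0.3479, 0.0179]
eef_rot: [0.342, 3.122, 0.0]
wrist_force: [-0.4, -0.3, 0.0]
grip_width: 0.0557
finger_force: 0.0
```

Call:
play_rows(xyz=[[0,0,0],[0,0,-2],[0,0,-4],[0,0,-5],[0,0,-5]], dr=[[0,0,0],[0,0,0],[0,0,0],[0,0,0],[0,0,-0.157]], hand=[0.4,0.4,0.4,0,0])

```text
t: 36.02
tool_pos: [0.5374, -0.3479, 0.1809]
eef_rot: [0.09, 3.139, -0.001]
wrist_force: [0.5, 0.3, 0.2]
grip_width: 0.0427
finger_force: 0.0
```

Call:
play_rows(xyz=[[0,0,0],[0,0,0],[0,0,0],[0,0,0]], dr=[[0,0,-0.157],[0,0,-0.157],[0,0,0],[0,0,0]], hand=[0,0,0,0])

```text
t: 36.52
tool_pos: [0.5374, -0.3479, 0.1785]
eef_rot: [-0.392, 3.116, -0.001]
wrist_force: [-0.4, 0.1, -0.2]
grip_width: 0.0428
finger_force: 0.0
```

Run:
```python
from h import *
goal(.4125,.1545,.09,194.5); goal(.50,.1725,.17,194.5)
```

```text
at [ 0.5374 -0.3479  0.1785] turn first [-0.001  0.001 -0.003] rows 1 [-0.001  0.001 -0.003] then shift cm [-0.48 51.77  8.85] q6 after 0.11
at [ 0.5374 -0.3479  0.1785] turn first [-0.001  0.001 -0.003] rows 1 [-0.001  0.001 -0.003] then shift cm [-9.41 51.32  0.85] q6 after 0.08
```

Call:
play_rows(xyz=[[-1,5.7,0],[-1,5.7,0],[-1,5.7,0],[-1,5.7,0],[-1,5.7,0]], dr=[[0,0,0],[0,0,0],[0,0,0],[0,0,0],[0,0,0]], hand=[0,0,0,0,0])

```text
t: 37.15
tool_pos: [0.5142, -0.0577, 0.1781]
eef_rot: [-0.392, 3.116, 0.0]
wrist_force: [1.9, 0.4, 0.1]
grip_width: 0.0422
finger_force: 0.0
```

Call:
play_rows(xyz=[[-1,5.7,0],[-1,5.7,0],[-1,5.7,0],[-1.3,5.7,0],[0,0,0]], dr=[[0,0,0],[0,0,0],[0,0,0],[0,0,0],[0,0,0]], hand=[0,0,0,0,0])

```text
t: 37.78
tool_pos: [0.4987, 0.1756, 0.1781]
eef_rot: [-0.403, 3.115, 0.001]
wrist_force: [-0.9, -0.5, 0.2]
grip_width: 0.0428
finger_force: 0.0
```

Call:
play_rows(xyz=[[0,0,0],[0,0,0]], dr=[[0,0,0],[0,0,0]], hand=[0,0])

```text
t: 38.02
tool_pos: [0.4993, 0.1709, 0.1778]
eef_rot: [0.392, -3.117, 0.001]
wrist_force: [-0.0, 0.1, 0.4]
grip_width: 0.0425
finger_force: 0.0
```

Run:
```python
from h import *
goal(.4125,.1545,.06,194.5); s=snap("wrist","w15"); V=s["frame"].max(2)
m=(V<110); m[290:]=0
for c in blobs(m,300): print(cv2.boundingRect(c),*rect(s,c,.024))
```

```text
at [0.4993 0.1709 0.1778] turn first [-0.    -0.    -0.003] rows 1 [-0.    -0.    -0.003] then shift cm [ 8.81  0.59 11.78] q6 after 0.11
(43, 237, 74, 41) [ 0.5823 -0.0359] [66.3 16.6] 70.6
(455, 236, 116, 54) [0.5048 0.3578] [95.  54.4] 89.3
(605, 129, 35, 71) [0.3868 0.4076] [63.4 27.5] 25.0
(315, 53, 32, 127) [0.4126 0.1575] [98.2 25.3] 15.4
```

Call:
play_rows(xyz=[[4.4,0.4,2],[4.3,0.4,3],[0,0,3.5],[0,0,3],[0,0,0]], dr=[[0,0,-0.015],[0,0,0],[0,0,0],[0,0,0],[0,0,0]], hand=[0,0,0,0,0])

```text
t: 38.7
tool_pos: [0.4106, 0.1559, 0.061]
eef_rot: [0.415, -3.109, 0.001]
wrist_force: [-0.3, -0.6, -0.7]
grip_width: 0.0426
finger_force: 0.0
```

Call:
play_rows(xyz=[[0,0,0],[0,0,0]], dr=[[0,0,0],[0,0,0]], hand=[0,0])

```text
t: 38.95
tool_pos: [0.4148, 0.1576, 0.0643]
eef_rot: [-0.418, 3.11, 0.0]
wrist_force: [0.1, -0.7, -0.5]
grip_width: 0.0426
finger_force: 0.0
```

Run:
```python
from h import *
goal(.4125,.157,.010,195.2); s=snap("wrist","w16"); V=s["frame"].max(2)
m=(V<110); m[260:]=0
for c in blobs(m,300): print(cv2.boundingRect(c),*rect(s,c,.024))
```

```text
at [0.4148 0.1576 0.0643] turn first [-0.     0.003  0.002] rows 1 [-0.     0.003  0.002] then shift cm [0.24 0.   5.43] q6 after 0.1
(298, 173, 47, 87) [0.3865 0.1503] [48.5 25.7] 15.2
(0, 89, 58, 64) [ 0.3797 -0.0066] [32.9 28.2] 0.3
(98, 79, 63, 44) [0.3529 0.0427] [32.6 13.3] 51.3
```

Call:
play_rows(xyz=[[0.2,0,2],[0,0,2],[0,0,1.1],[0,0,0],[0,0,0]], dr=[[0,0,0],[0,0,0],[0,0,0],[0,0,0],[0,0,0]], hand=[0,0,0,0,0], squeeze=40)

```text
t: 39.62
tool_pos: [0.412, 0.1572, 0.0125]
eef_rot: [-0.419, 3.112, 0.0]
wrist_force: [0.0, -0.5, -0.3]
grip_width: 0.0428
finger_force: 0.0
```

Call:
play_rows(xyz=[[0,0,0.1],[0,0,0],[0,0,0],[0,0,0],[0,0,0]], dr=[[0,0,0],[0,0,0],[0,0,0],[0,0,0],[0,0,0]], hand=[0,-0.2,-0.4,-0.6,-0.6])

```text
t: 40.25
tool_pos: [0.4116, 0.157, 0.0113]
eef_rot: [-0.419, 3.113, -0.0]
wrist_force: [-0.9, -0.5, 5.3]
grip_width: 0.0249
finger_force: 39.9
```

Call:
play_rows(xyz=[[0,0,0],[0,0,-2],[0,0,-4],[0,0,-5],[0,0,0]], dr=[[0,0,0],[0,0,0],[0,0,0],[0,0,0],[0,0,0]], hand=[-0.6,-0.6,-0.6,-0.6,-0.6])

```text
t: 40.88
tool_pos: [0.4146, 0.1578, 0.1244]
eef_rot: [-0.418, 3.105, 0.001]
wrist_force: [0.2, 0.4, -1.3]
grip_width: 0.0247
finger_force: 39.8
```

Run:
```python
from h import *
goal(.5236,-.4101,.12,167.5)
```

```text
at [0.4146 0.1578 0.1244] turn first [0.002 0.009 0.486] rows 3 [0.001 0.003 0.162] then shift cm [-22.93 -53.09   0.44] q6 after -0.45
```

Call:
play_rows(xyz=[[0,0,0],[0,0,0],[0,0,0],[-2.3,-5.3,0],[-2.3,-5.3,0]], dr=[[0,0,0.162],[0,0,0.162],[0,0,0.162],[0,0,0],[0,0,0]], hand=[-0.6,-0.6,-0.6,-0.6,-0.6])

```text
t: 41.5
tool_pos: [0.4319, 0.043, 0.1191]
eef_rot: [-0.338, -3.121, -0.0]
wrist_force: [1.4, 0.2, -2.2]
grip_width: 0.0246
finger_force: 39.9
```

Call:
play_rows(xyz=[[-2.3,-5.3,0],[-2.3,-5.3,0],[-2.3,-5.3,0],[-2.3,-5.3,0],[-2.3,-5.3,0]], dr=[[0,0,0],[0,0,0],[0,0,0],[0,0,0],[0,0,0]], hand=[-0.6,-0.6,-0.6,-0.6,-0.6])

```text
t: 42.12
tool_pos: [0.4868, -0.2412, 0.1186]
eef_rot: [-0.343, -3.12, -0.003]
wrist_force: [0.6, 0.1, -1.3]
grip_width: 0.0248
finger_force: 39.9
```

Call:
play_rows(xyz=[[-2.3,-5.3,0],[-2.3,-5.3,0],[-2.3,-5.4,0],[0,0,0],[0,0,0]], dr=[[0,0,0],[0,0,0],[0,0,0],[0,0,0],[0,0,0]], hand=[-0.6,-0.6,-0.6,-0.6,-0.6])

```text
t: 42.75
tool_pos: [0.5193, -0.41, 0.1184]
eef_rot: [-0.343, -3.12, -0.005]
wrist_force: [-0.1, 0.7, -2.0]
grip_width: 0.0249
finger_force: 40.0
```

Run:
```python
from h import *
goal(.5236,-.4101,.05,167.5)
```

```text
at [ 0.5193 -0.41    0.1184] turn first [ 0.003 -0.003 -0.001] rows 1 [ 0.003 -0.003 -0.001] then shift cm [-0.42  0.08  6.84] q6 after -0.45
```

Call:
play_rows(xyz=[[-0.3,0,2.5],[0,0,2.5],[0,0,1],[0,0,0],[0,0,0]], dr=[[0,0,0],[0,0,0],[0,0,0],[0,0,0],[0,0,0]], hand=[-0.6,-0.6,-0.6,-0.6,-0.6])

```text
t: 43.38
tool_pos: [0.5242, -0.412, 0.0619]
eef_rot: [0.341, 3.121, -0.001]
wrist_force: [0.4, -0.7, -1.1]
grip_width: 0.0249
finger_force: 40.0
```

Call:
play_rows(xyz=[[0,0,0],[0,0,0]], dr=[[0,0,0],[0,0,0]], hand=[-0.6,-0.6])

```text
t: 43.62
tool_pos: [0.524, -0.4124, 0.0617]
eef_rot: [0.342, 3.121, -0.001]
wrist_force: [-0.5, -1.0, -1.1]
grip_width: 0.0246
finger_force: 40.0
```

Run:
```python
from h import *
goal(.5236,-.4101,.0165,167.5); s=snap("wrist","w17")
ex,ey=np.array((.9763,-.2164,0)),np.array((.2164,.9763,0)); c=np.array((.532,-.372,.013))
print(proj(s,[c-.0705*ex+k*ey for k in(-.067,-.059,-.019,-.013,.059,.067)]).round(1).tolist())
print("floor",proj(s,[c-.0625*ex+k*ey-[0,0,.008] for k in(-.059,-.019)]).round(1).tolist())
f=s["frame"]; V=f.max(2); h=cv2.cvtColor(f,cv2.COLOR_BGR2HSV).astype(int)
m=(V<110); m[260:]=0
for b in blobs(m,300): print("stone",cv2.boundingRect(b))
cv2.imwrite("pics/c17.png",cv2.resize(f[100:320,180:480],(750,550),interpolation=3))
```

```text
at [ 0.524  -0.4124  0.0617] turn first [-0.001  0.002 -0.   ] rows 1 [-0.001  0.002 -0.   ] then shift cm [0.09 0.22 4.52] q6 after -0.45
[[272.2, 138.7], [287.0, 138.7], [361.0, 138.6], [372.0, 138.6], [505.1, 138.4], [519.9, 138.4]]
floor [[288.8, 153.3], [358.9, 153.2]]
stone (392, 197, 91, 63)
stone (290, 191, 66, 69)
```

View pics/c17.png

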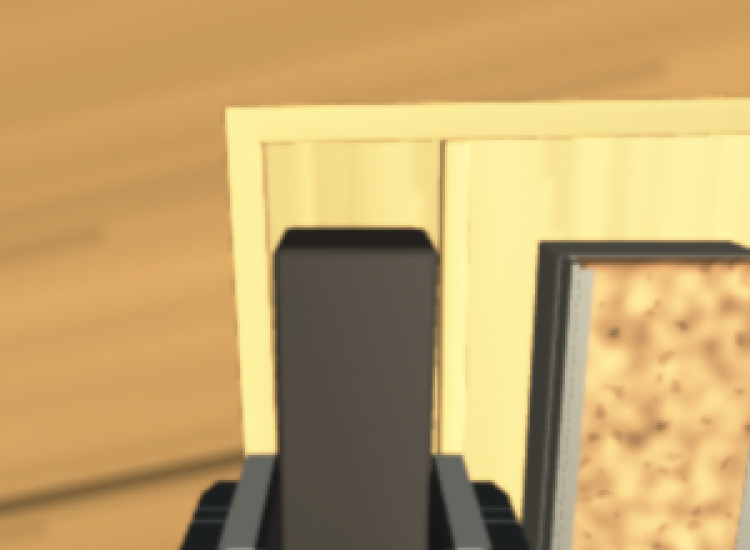

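Last picture: stone aligned over the narrow bay (crop columns 278–435, bay 263–441), sanding block flat in the wide bay at (650,400). Lower straight down.

Call:
play_rows(xyz=[[0,0,1.5],[0,0,1.5],[0,0,1],[0,0,0],[0,0,0]], dr=[[0,0,0],[0,0,0],[0,0,0],[0,0,0],[0,0,0]], hand=[-0.6,-0.6,-0.6,-0.6,-0.6])

```text
t: 44.3
tool_pos: [0.5238, -0.412, 0.0209]
eef_rot: [0.342, 3.122, -0.0]
wrist_force: [0.6, -1.4, -1.9]
grip_width: 0.0249
finger_force: 40.0
```

Call:
play_rows(xyz=[[0,0,0],[0,0,0]], dr=[[0,0,0],[0,0,0]], hand=[-0.6,-0.6])

```text
t: 44.55
tool_pos: [0.524, -0.4122, 0.0214]
eef_rot: [0.342, 3.122, -0.001]
wrist_force: [-0.7, 0.6, -1.9]
grip_width: 0.0245
finger_force: 40.0
```

Call:
play_rows(xyz=[[0,0,0.4],[0,0,0],[0,0,0],[0,0,0],[0,0,0]], dr=[[0,0,0],[0,0,0],[0,0,0],[0,0,0],[0,0,0]], hand=[-0.6,-0.6,-0.25,-0.15,-0.15])

```text
t: 45.18
tool_pos: [0.5237, -0.4121, 0.0171]
eef_rot: [0.342, 3.122, -0.0]
wrist_force: [-0.2, 0.1, -0.1]
grip_width: 0.0363
finger_force: 0.0
```

Call:
play_rows(xyz=[[0,0,0],[0,0,-2],[0,0,-4],[0,0,-5],[0,0,-5]], dr=[[0,0,0],[0,0,0],[0,0,0],[0,0,0],[0,0,0]], hand=[-0.15,-0.15,-0.15,-0.15,-0.15])

```text
t: 45.8
tool_pos: [0.5236, -0.412, 0.1799]
eef_rot: [0.342, 3.121, -0.001]
wrist_force: [0.5, -0.7, 0.4]
grip_width: 0.0359
finger_force: 0.0
```

Call:
play_rows(xyz=[[0,-5,-4],[0,-5,-3],[0,-5,0],[0,0,0],[0,0,0]], dr=[[0,0,0],[0,0,0],[0,0,0],[0,0,0],[0,0,0]], hand=[-0.15,-0.15,-0.15,-0.15,-0.15])

```text
t: 46.42
tool_pos: [0.4911, -0.5568, 0.2465]
eef_rot: [0.343, 3.122, 0.001]
wrist_force: [-0.3, 0.2, 0.0]
grip_width: 0.0361
finger_force: 0.0
```

Run:
```python
from h import *
t=snap("top","t_end"); blue(t,.024); f=t["frame"]; V=f.max(2); h=cv2.cvtColor(f,cv2.COLOR_BGR2HSV).astype(int)
C,a=np.array((.532,-.372)),np.radians(-12.5)
def loc(p,C,a): d=np.array(p)-C; return (np.array([[np.cos(a),np.sin(a)],[-np.sin(a),np.cos(a)]])@d*1000).round(1)
yy,xx=np.mgrid[:480,:640]
for n,P in(("stone",(.524,-.41,.02)),("cap",(.526,.367,.093))):
    u=proj(t,[P])[0]; m=(V<100)&(np.hypot(xx-u[0],yy-u[1])<(30 if n=="stone" else 10))
    for c in blobs(m,20):
        z=.029 if n=="stone" else .093; r=rect(t,c,z); print(n,*r, loc(r[0],C,a) if n=="stone" else loc(r[0],np.array((.526,.367)),0))
for c in blobs((h[...,0]>105)&(h[...,0]<130)&(h[...,1]>130),200): print("clamp blue centre in tray",loc(rect(t,c,.024)[0],np.array((.6488,-.0136)),np.radians(-12.2)))
# chisel/brush change between the first picture and now
g0=cv2.imread("pics/top0.png"); d=cv2.absdiff(g0,f).max(2)
for n,(x0,y0,x1,y1) in {"chisel":(258,130,280,214),"brush":(404,132,428,206),"block":(455,195,522,265)}.items(): print(n,"changed px",(d[y0:y1,x0:x1]>60).sum())
print(env.get_obs()["t"])
```

```text
stone [ 0.5229 -0.4082] [102.2  31.1] -12.5 [ -1.  -37.3]
cap [0.523 0.361] [33.2 20.8] 65.0 [-3. -6.]
chisel changed px 0
brush changed px 0
block changed px 776
46.475
```

Run:
```python
from h import *
t=snap("top"); f=t["frame"]; h=cv2.cvtColor(f,cv2.COLOR_BGR2HSV).astype(int); V=f.max(2)
a=np.radians(-12.2); T=np.array([[np.cos(a),np.sin(a)],[-np.sin(a),np.cos(a)]])
for s in(t,snap("scene")):
    h=cv2.cvtColor(s["frame"],cv2.COLOR_BGR2HSV).astype(int)
    for c in blobs((h[...,0]>100)&(h[...,0]<135)&(h[...,1]>90),60):
        r=rect(s,c,.024); print(cv2.boundingRect(c),*r,"in tray mm",(T@(r[0]-[.6488,-.0136])*1000).round(1))
u=proj(t,[(.526,.367,.093)])[0]; yy,xx=np.mgrid[:480,:640]
for c in blobs((V<60)&(np.hypot(xx-u[0],yy-u[1])<12),10): print("cap",*rect(t,c,.093))
s=snap("scene"); V=s["frame"].max(2); u=proj(s,[(.526,.367,.09)])[0]
for c in blobs((V<70)&(np.hypot(xx-u[0],yy-u[1])<20),10): print("cap scene",u,c[:,0].mean(0),cv2.boundingRect(c))
```

```text
(346, 171, 31, 37) [ 0.6273 -0.0516] [83.7 61.2] -12.2 in tray mm [-13.  -41.7]
(310, 163, 31, 37) [0.6451 0.0387] [84.3 60.9] -12.2 in tray mm [-14.7  50.3]
(251, 280, 56, 40) [0.652  0.0433] [90.4 68.5] -12.0 in tray mm [-8.9 56.3]
(218, 263, 53, 36) [ 0.6351 -0.0441] [90.1 73. ] -12.1 in tray mm [ -6.9 -32.7]
cap [0.5228 0.3598] [18.8 10.7] -12.3
cap scene [490.0660254  284.66445869] [489.1  287.45] (482, 281, 15, 14)
```

```bash
python3 -c "
from plant import env
print(env.hand_in())"
```

```text
the job is handed in; nothing more can be done
None
```

I handed the job in at about 46 s of the 125 s limit, but the hand-in call returned no verdict, so the pass is not confirmed. By the last camera checks, both clamps lie flat side by side in their tray, the sanding block is in the wide bay and the oilstone in the narrow bay. The glue bottle stands in its well, and the chisel and brush have not moved.

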